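Close the slip strainer and set the feed valve two turns open

TASK

The slip pump is off and I am about to start it: put the loose cover back on the strainer, press it down onto its rubber seal and turn it clockwise until it locks against its stop with its bar in line with the pipe. Then set the feed valve: wind the handwheel clockwise by its revolving handle right down to the shut stop, back it off exactly two full turns, and finish while still gripping that handle, with the wheel kept still, so that you can shut it if I shout. Leave the plaster mould, the jug and the brush where they are.

Things in the scene. Friction and masses are not known exactly. Their poses are not given: they have to be found in the camera images.
- station: Fixed slip feed unit on a steel plate 130 x 340 x 8 mm. A 21 mm steel pipe, axis 75 mm above the bench, runs along the unit's y axis: from +y to -y supply riser, aluminium strainer pot (axis at y +120 mm), brass gate valve with handwheel (axis at y -50 mm), gooseneck spout (top 221 mm above the bench). Origin on the bench under the pipe; z up. Only handwheel and seal move.
- strainer_mouth (a point): Centre of the strainer's open mouth, at its metal rim, 135 mm above the bench; axes as the station's. The pot is 99 mm wide outside. The mouth is a hole of 28 mm radius in a 6 mm thick inward lip with two opposite notches, 20 mm wide, reaching 37 mm from the axis. The cover goes in with its lugs over the notches, then turns 60 degrees clockwise (from above) to its stop.
- notch (a point): Middle of one notch of the mouth's lip, 33 mm from the mouth's centre; the other is opposite. The notches' line is 60 degrees anticlockwise (from above) of the pipe line: -30 or 150 degrees from the station's +x. A block stops the cover from turning anticlockwise from here; clockwise it turns 60 degrees, to a stop (1 or 2 degrees beyond), where its bar lies along the pipe: locked.
- seal_top (a point): Centre of the top of the black rubber seal ring (90 mm wide) lying on the strainer's rim; springy, 3 mm proud of the rim, starts to give at 3 N, pressed flat by about 9 N.
- cover: Loose aluminium bayonet cover, about 250 g, standing on its plug; origin at the centre of the plug's foot. Plug: 26 mm radius, 24 mm tall, foot tapered to 21 mm. Flange disc on it: 50 mm radius, 24 to 32 mm up. Upright grip bar on top along the cover's x axis: 66 long, 14 thick, 32 to 66 mm up. Same after a half turn. Pressed home, the origin is 24 mm below the mouth.
- cover_lug (a point): Tip of one of the cover's two lugs, which stick out of the plug along its +x and -x (in line with the grip bar): 66 mm tip to tip, 14 mm wide, 10 to 16 mm above the plug's foot. To turn under the lip, the cover must be kept pressed to within 1.5 mm of home; locked and let go, it springs up 1 to 2 mm and stays.
- cover_grip (a point): Point on the cover's axis in the middle of the grip bar, 54 mm above the plug's foot (12 mm below the bar's top, 22 mm above the flange disc); axes as the cover's.
- wheel (a joint): Opening of the handwheel in rad: 0 is the hard shut stop; grows anticlockwise seen from above (opening), 6.283 a turn, up to 31.4. Starts 0.35 to 1.05 turns open. The wheel lies level, 128 mm across, rim top 163 mm above the bench; it turns stiffly (about 0.22 N m, 4 to 5 N at the handle), does not rise, and stays where it is left.
- wheel_hub (a point): Centre of the handwheel on its vertical axis, 155 mm above the bench; axes as the station's (does not turn with the wheel).
- handle: Black revolving handle upright on the wheel's rim: round, slightly barrel-shaped, 21 to 25 mm thick, 62 mm tall; axis 52 mm from the wheel's axis. Origin on its axis at its lower end, 165 mm above the bench. It spins freely about its own axis, so its yaw means nothing. With the valve shut it stands on the station's -x side of the hub; it goes round by the joint's angle.
- handle_grip (a point): Point on the handle's axis 38 mm above its lower end (203 mm above the bench), where to grip it.
- mould: White plaster mould, 110 x 110 x 115 mm, about 1.4 kg, under the spout; origin at the centre of its underside. To be left alone.
- jug: White plastic jug with a handle, 84 mm wide, 105 mm tall, standing on the bench; origin at the centre of its underside. To be left alone.
- brush: Flat brush, wooden handle, 200 mm long, lying on the bench beyond the station; origin near its middle, underneath. To be left alone.
Not all that is in view belongs to the job. What is shaped like the cover but orange or red is not meant.

How it is judged:
By the outcome, as a careful person would: the job done as asked, in the order asked, and still so for the second after the job is handed in, while the arm keeps its last pose, push and grip.
It also fails if it takes over 70 s, if anything falls off the work surface, if the arm or the gripper's body presses on something with over 40 N, if the wrist force passes 120 N, or if a joint passes its speed limit or range.

ROBOT

A 7-joint arm with a two-finger parallel gripper is mounted at the origin on the work surface. World frame = base frame: x ahead of the robot, y to its left, z up, the work surface at z = 0. Lengths are in m, angles in rad, forces in N, time in s.
With the tool pointing down it reaches from about 0.35 to 0.9 m from the base axis. Payload 19.9 kg.
Tool frame: the origin (TCP) lies at the centre of the arm's flange, where the gripper is bolted on; the fingertips stand 199 mm ahead of it and the grasp point (between the pads) lies 180 mm ahead of it; x points along the fingers, y is the direction in which the jaws open and shut, and the axes are right-handed (so a half turn about x gives the same grasp; the last joint's range is limited). The gripper opens to 94 mm and grips with 3 to 60 N. Pads are 16 mm wide; open, the fingers measure 119 mm over their backs; the gripper's body (75 mm by 177 mm) begins 78 mm behind the grasp point.
Start: joints at [-1.202, 0.417, -0.01, 1.614, 0.005, 1.111, -0.053], TCP at [0.25, 0.573, 0.405] pointing down, gripper open.
Joint ranges: [-2.81, 2.81], [-0.39, 2.02], [-1.27, 1.25], [0.06, 2.57], [-1.19, 4.33], [0.19, 2], [-2.82, 2.82]. Speed limits (rad/s): [1.89, 1.89, 2.39, 2.39, 3.01, 3.01, 3.01].

INTERFACE

Orientations are given as a unit quaternion [x, y, z, w].
In Python, from plant import ctrl gives the robot as it stands.
- The arm moves only by the tool play_rows, never from a script. Its argument "commands" is a list of rows, each a list of 2 entries, a list of its own where there are three numbers: the shift along the tool's x, y, z in mm, then the turn, a rotation vector about the tool's x, y, z in rad. In form: [[[dx, dy, dz], [wx, wy, wz]], ...]. A call has 1 to 5 rows; each row shifts and turns the commanded pose from where the row before left it, along the tool's axes as they then stand; what a row does not reach is not made up. A row lasts 1/10 s, in which the tool goes at most 50 mm and 8.59 degrees, less where a joint would pass 70% of its speed; a pose out of reach is approached as far as the arm can. A call is refused whole if a number of a shift passes 50 or a number of a turn 0.15, either way. A call with a gripper value outside its range is refused whole. "claw" is the opening in per cent of the stroke, from 0 (shut) to 100 (fully open), set as the call begins (left out, the last holds). The fingers move at their own pace and stop on an object; the grip force is fixed at half the most. Time passes only in rows, so rows that do not move let the fingers close. It gives the time, the measured TCP pose, the force and the opening at its end, in the units of the state.
- ctrl.read_state(): the state, without advancing time (a new reading comes with each control period).
- ctrl.camera(name): name is "scene" or "top" or "wrist"; returns a dict with "pixels" (420x560x3 uint8, red, green, blue), "fx", "fy", "cx", "cy" (pixels), "R" (3x3) and "t" (3): a world point X has camera coordinates R X + t; the wrist camera has in their place "tool_from_camera" (4x4, takes a point from camera to tool coordinates, whose origin is the TCP and whose axes are the tool frame's). Camera axes: x right, y down, z forward; pixel columns grow to the right and rows downward; lengths in m; the calibration is good to about 2 mm. A picture is of the moment at which its call begins: read the wrist's pose just before it. There is no depth.
- ctrl.job_done(): hands the job in, once; it reports no verdict.
The state is a dict: "clock": time; "joint_positions": joint angles; "qvel": joint speeds; "joint_efforts": joint torques, N m; "position": TCP position; "tcp_rot": TCP orientation; "contact_force": force on the tool from outside, world axes, zero at the start; "torque": the same for the moment, N m; "finger_gap": finger opening in m.
Only numpy, scipy, OpenCV 4.12 (cv2) and the standard library are available. Lean on these libraries where they do the work, as an engineer would, in place of code of your own. Each camera call takes 0.05 s, during which the arm holds its last target.

## Working session

There is one attempt and no reset: what is moved stays moved. The work goes in short steps, Python scripts to look and compute and a tool call to move; the robot and the scene stay as the last step left them, time stands still between calls to the robot, and variables do not carry over. Pictures are saved under pics/ and viewed, and the job is handed in when it is done.

Besides the shell and the picture viewer there is one more tool, called after "Call:" as name(argument=value, ...), one argument or row to a line, values as JSON. play_rows: Moves the arm, as the interface text tells. Its arguments: {"type":"object","properties":{"commands":{"type":"array","items":{"type":"array"}},"claw":{"type":"number"}},"required":["commands"]}

```bash
ls -la; mkdir -p pics; cat > h.py <<'E'
import numpy as np, cv2, json
from plant import ctrl
from scipy.spatial.transform import Rotation as Ro
def shot(n,f):
    s=ctrl.read_state(); c=ctrl.camera(n); p=np.array(c['pixels'],np.uint8)
    cv2.imwrite('pics/'+f+'.png',p[:,:,::-1]); 
    d={k:np.array(c[k]).tolist() for k in c if k!='pixels'}; d['pos']=np.array(s['position']).tolist(); d['rot']=np.array(s['tcp_rot']).tolist()
    json.dump(d,open('pics/'+f+'.json','w')); return p
def crop(f,x0,y0,x1,y1,k,o):
    im=cv2.imread('pics/'+f+'.png')[y0:y1,x0:x1]; cv2.imwrite('pics/'+o+'.png',cv2.resize(im,None,fx=k,fy=k,interpolation=cv2.INTER_CUBIC))
def cam(f):
    d=json.load(open('pics/'+f+'.json'))
    K=np.array([[d['fx'],0,d['cx']],[0,d['fy'],d['cy']],[0,0,1]])
    if 'tool_from_camera' in d:
        T=np.array(d['tool_from_camera']);W=np.eye(4);W[:3,:3]=Ro.from_quat(d['rot']).as_matrix();W[:3,3]=d['pos']
        M=np.linalg.inv(W@T);return K,M[:3,:3],M[:3,3]
    return K,np.array(d['R']),np.array(d['t'])
def ray(f,u,v):
    K,R,t=cam(f); return -R.T@t, R.T@np.linalg.inv(K)@np.array([u,v,1.])
def atz(f,u,v,z):
    o,d=ray(f,u,v); return o+d*(z-o[2])/d[2]
def tri(*obs):
    A=np.zeros((3,3));b=np.zeros(3);L=[]
    for f,u,v in obs:
        o,d=ray(f,u,v);d=d/np.linalg.norm(d);P=np.eye(3)-np.outer(d,d);A+=P;b+=P@o;L.append((o,P))
    x=np.linalg.solve(A,b);return x,[round(1e3*np.linalg.norm(P@(x-o)),1) for o,P in L]
def proj(f,X):
    K,R,t=cam(f);p=K@(R@np.array(X)+t);return p[:2]/p[2]
E
python3 - <<'E'
from h import *
for n in ('scene','top','wrist'): shot(n,n+'0')
s=ctrl.read_state();print(s)
E
```

```text
total 12
drwxr-xr-x  3 agent agent 4096 Dec  6 05:50 .
drwxr-xr-x 23 root  root  4096 Dec  6 05:50 ..
drwxr-xr-x  2 agent agent 4096 Dec  6 05:50 pics
{'clock': 0.15, 'joint_positions': array([-1.20149765,  0.41783968, -0.01031797,  1.61401533,  0.00466047,
        1.11069211, -0.05300364]), 'qvel': array([-0.0012697 , -0.00126626, -0.00196099, -0.00155568,  0.00169879,
       -0.00191211,  0.00036639]), 'joint_efforts': array([ 8.05584932e-04, -8.51534128e+01,  6.38920348e-01, -4.26137424e+01,
       -4.88788483e-02,  1.71650987e-02,  1.57672494e-04]), 'position': array([0.24953215, 0.57292118, 0.4041757 ]), 'tcp_rot': array([ 0.14389571,  0.69229752, -0.14454456,  0.69218859]), 'contact_force': array([ 0.03077345, -0.19069357, -0.60783533]), 'torque': array([ 0.01216023, -0.0106113 , -0.07857354]), 'finger_gap': 0.09405751063001709}
```

View pics/scene0.png

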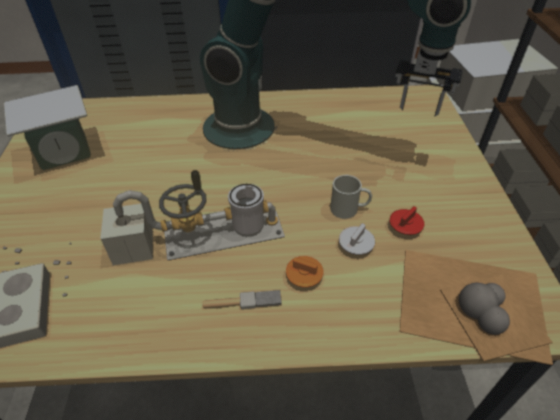

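View pics/top0.png

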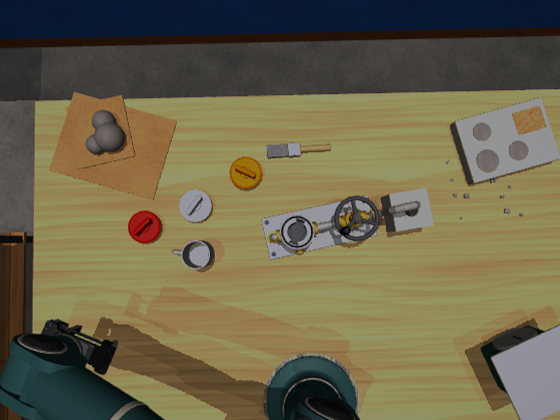

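View pics/wrist0.png

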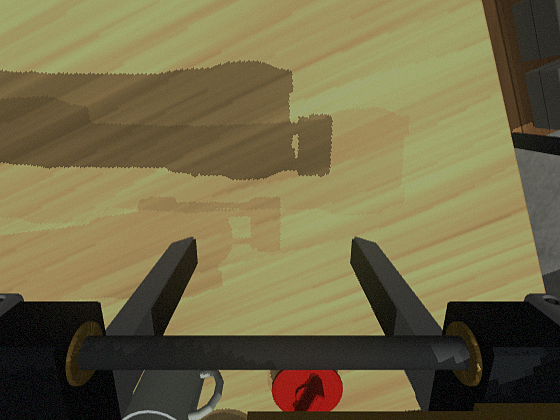

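The three cover-shaped things in the top view are red at (145,227), orange at (246,173) and grey-white at (196,206). The description asks for aluminium, so I take the grey one and check it in an enlarged crop.

```bash
python3 - <<'E'
from h import *
crop('top0',120,150,280,270,5,'t0a')
crop('top0',250,180,450,270,4,'t0b')
crop('scene0',280,160,440,290,5,'s0a')
crop('scene0',90,160,300,270,3.8,'s0b')
for f in('top0','scene0'):
  K,R,t=cam(f);print(K[0,0],-R.T@t)
E
```

```text
481.2472120844939 [0.49035379 0.09359672 1.49863296]
442.9116922218065 [1.39731529 0.08864707 0.98243463]
```

View pics/t0a.png

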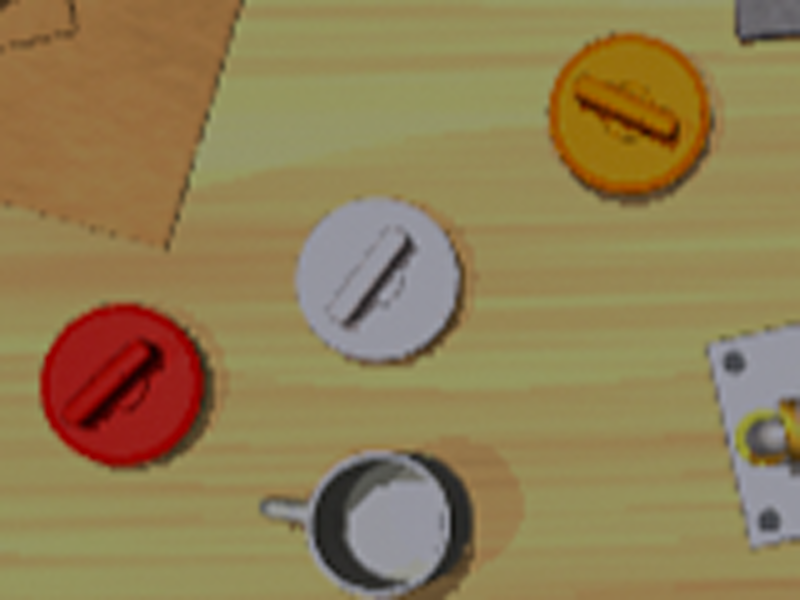

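View pics/t0b.png

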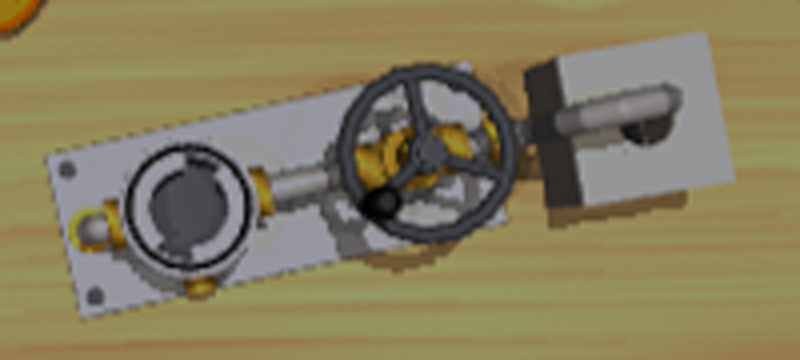

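View pics/s0a.png

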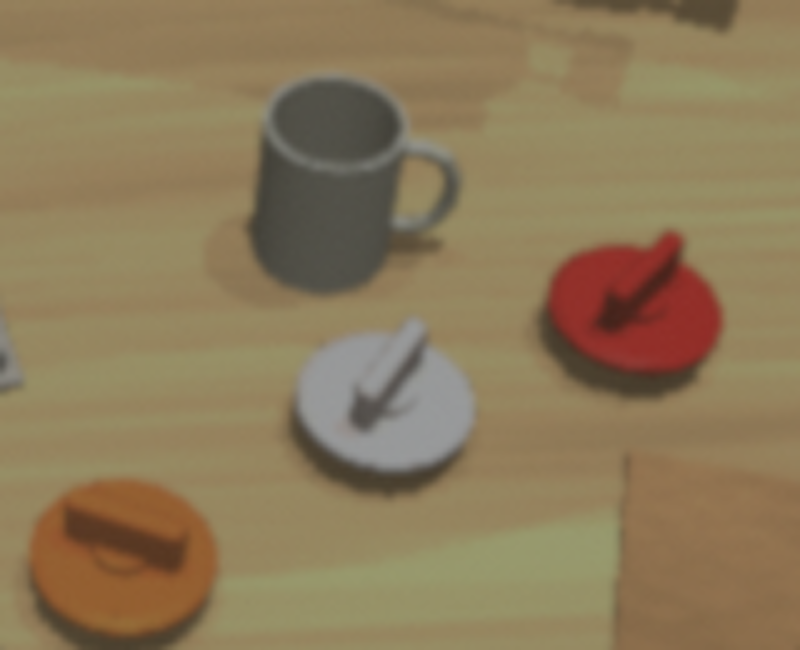

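View pics/s0b.png

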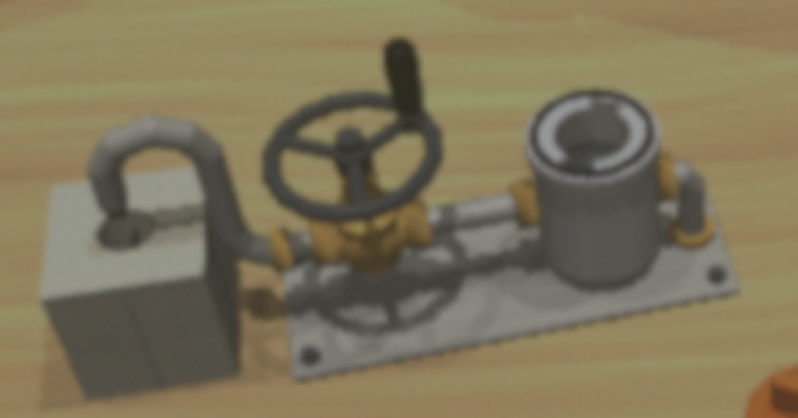

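The grey-white cover at top (196,206), scene (357,241) is the aluminium one. It stands on its plug, and its bar runs about from lower left to upper right. The orange and red ones are decoys. The strainer mouth is at top (297.5,232), the wheel hub at (357,218) and the handle at (346,231). Next is a coarse triangulation.

```bash
python3 - <<'E'
from h import *
T=lambda x,y,k=4,a=250,b=180:('top0',a+x/k-.5*(1-1/k),b+y/k-.5*(1-1/k))
S=lambda x,y,k=3.8,a=90,b=160:('scene0',a+x/k-.5*(1-1/k),b+y/k-.5*(1-1/k))
print('mouth',tri(T(190,207),S(592,133)))
print('wheel',tri(T(429,153),S(352,155)))
print('handletop',tri(T(384,201),S(400,45)))
print('flange',tri(T(380,280,5,120,150),S(388,402,5,280,160)))
print('plate corners', [atz(*T(*p),.008).round(4) for p in ((47,155),(80,318),(507,222))])
a=atz(*T(405,230,5,120,150),.066);b=atz(*T(338,322,5,120,150),.066);print('bar',a,b,np.degrees(np.arctan2(*(a-b)[[1,0]])))
s=ctrl.read_state();print(Ro.from_quat(s['tcp_rot']).as_matrix().round(3)); d=json.load(open('pics/wrist0.json'));print(np.round(d['tool_from_camera'],3))
E
```

```text
mouth (array([0.51353501, 0.03480096, 0.13417584]), [np.float64(1.4), np.float64(1.4)])
wheel (array([ 0.54684319, -0.13243774,  0.15482128]), [np.float64(1.3), np.float64(1.3)])
handletop (array([ 0.51292594, -0.09052451,  0.2251137 ]), [np.float64(0.4), np.float64(0.4)])
flange (array([0.60212815, 0.34091939, 0.02385602]), [np.float64(2.8), np.float64(2.8)])
plate corners [array([0.5585, 0.1375, 0.008 ]), array([0.4323, 0.1148, 0.008 ]), array([ 0.4984, -0.217 ,  0.008 ])]
bar [0.62821366 0.315874   0.066     ] [0.57410087 0.35644672 0.066     ] -36.861852017603915
[[-0.     0.399  0.917]
 [-0.001  0.917 -0.399]
 [-1.    -0.001  0.   ]]
[[ 0.001 -0.29   0.957  0.021]
 [ 1.    -0.001 -0.001  0.   ]
 [ 0.002  0.957  0.29  -0.084]
 [ 0.     0.     0.     1.   ]]
```

Call:
play_rows(
  commands=[
    [[0,-8,46],[0,0,0]],
    [[0,-8,46],[0,0,0]],
    [[0,-8,46],[0,0,0]],
    [[0,-8,46],[0,0,0]],
    [[0,-8,46],[0,0,0]],
  ],
)

```text
clock: 0.65
position: [0.4458, 0.4432, 0.4046]
tcp_rot: [0.144, 0.692, -0.144, 0.692]
contact_force: [0.9, -0.1, -0.2]
finger_gap: 0.094
```

Call:
play_rows(
  commands=[
    [[0,-8,46],[0,0,0]],
    [[0,-8,46],[0,0,0]],
    [[0,-8,46],[0.1,0,0]],
    [[0,0,0],[0.134,0,0]],
    [[0,0,0],[0,0,0]],
  ],
)

```text
clock: 1.15
position: [0.5621, 0.3665, 0.4041]
tcp_rot: [0.225, 0.67, -0.226, 0.67]
contact_force: [-0.6, 0.4, -1.1]
finger_gap: 0.0939
```

```bash
python3 - <<'E'
from h import *
shot('wrist','w1');s=ctrl.read_state();print(s['clock'],s['position'],s['joint_positions'],s['contact_force'])
print(Ro.from_quat(s['tcp_rot']).as_matrix().round(3))
E
```

```text
1.2 [0.56111221 0.36769873 0.40418204] [-0.7340693   0.503715    0.15513173  1.49230966 -0.08180652  1.15274357
  0.36416073] [-1.15515748  0.36805647  0.0077553 ]
[[-0.001  0.599  0.801]
 [-0.     0.801 -0.599]
 [-1.    -0.001 -0.   ]]
```

View pics/w1.png

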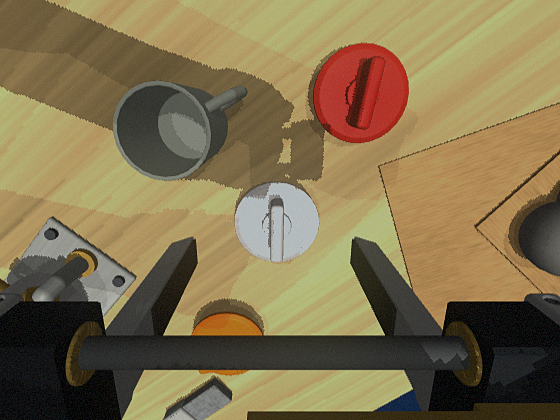

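The wrist view shows the grey cover centred at (277,222) with its bar close to vertical in the picture. The red one is at (360,93) and the orange at (229,330). I'll enlarge it and take a second view from lower down.

Call:
play_rows(
  commands=[
    [[15,-3,12],[0,0,0]],
    [[25,-3,16],[0,0,0]],
    [[30,-3,16],[0,0,0]],
    [[10,0,6],[0,0,0]],
    [[0,0,0],[0,0,0]],
  ],
)

```text
clock: 1.7
position: [0.5959, 0.3296, 0.3229]
tcp_rot: [0.223, 0.671, -0.225, 0.67]
contact_force: [-0.5, 0.8, 0.6]
finger_gap: 0.0935
```

```bash
python3 - <<'E'
from h import *
shot('wrist','w2');s=ctrl.read_state();print(s['clock'],s['position'])
crop('w1',220,170,340,275,5,'w1c');crop('w2',180,150,380,300,4,'w2c')
E
```

```text
1.75 [0.59577925 0.33045042 0.32451243]
```

View pics/w1c.png

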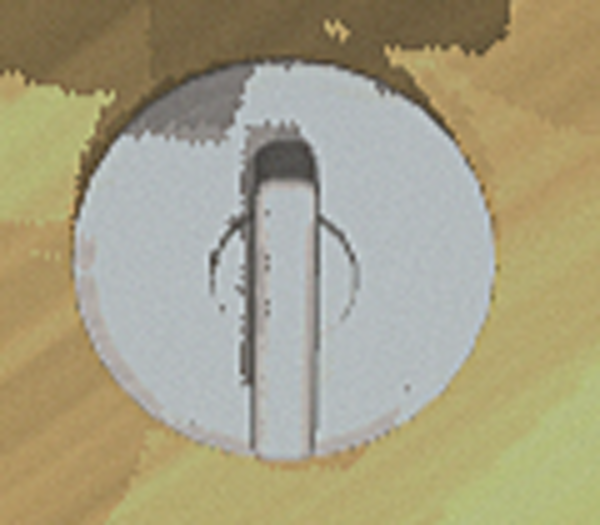

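View pics/w2c.png

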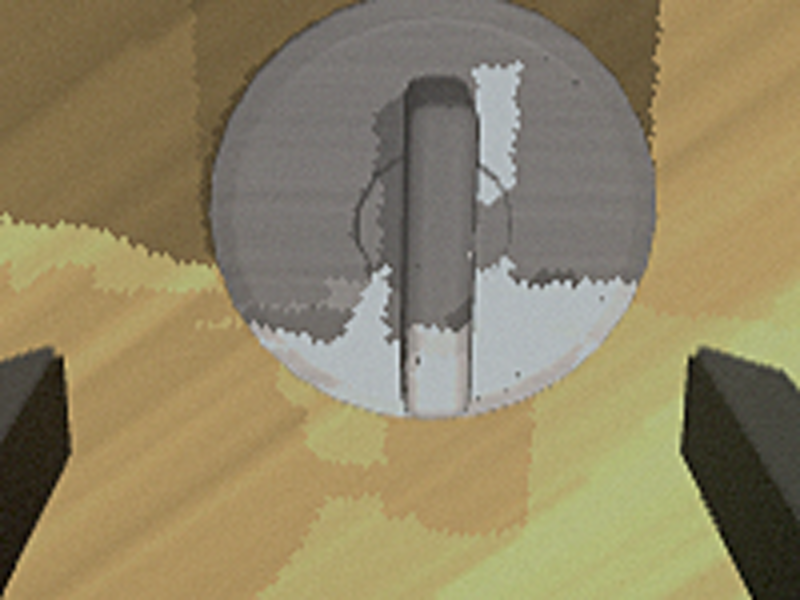

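View pics/w2.png

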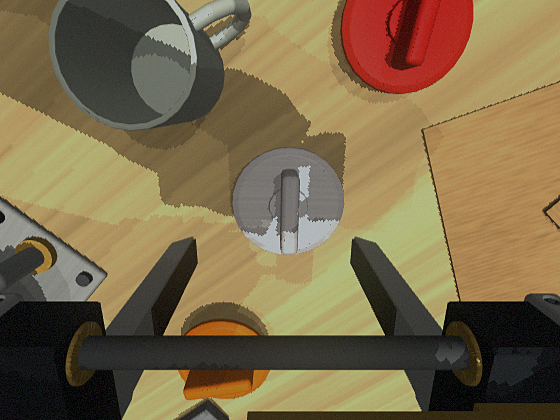

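```bash
python3 - <<'E'
from h import *
A=lambda x,y,k=5,a=220,b=170:('w1',a+x/k-.5*(1-1/k),b+y/k-.5*(1-1/k))
B=lambda x,y,k=4,a=180,b=150:('w2',a+x/k-.5*(1-1/k),b+y/k-.5*(1-1/k))
T=lambda x,y,k=5,a=120,b=150:('top0',a+x/k-.5*(1-1/k),b+y/k-.5*(1-1/k))
e1=tri(A(287,180),B(441,107));e2=tri(A(285,460),B(436,415));print(e1,e2,(e1[0]+e2[0])/2)
d=e1[0]-e2[0];print(np.linalg.norm(d),np.degrees(np.arctan2(d[1],d[0])))
for f in (A,B):
  P=[(287,180),(285,460)] if f is A else [(441,107),(436,415)]
  a,b=[atz(*f(*p),.066) for p in P];d=a-b;print('z066',(a+b)/2,np.linalg.norm(d),np.degrees(np.arctan2(d[1],d[0])))
print('flangeC',tri(A(285,262),B(434,208)), atz(*A(285,262),.032),atz(*B(434,208),.032))
E
```

```text
(array([0.57811664, 0.35847762, 0.05758213]), [np.float64(0.2), np.float64(0.2)]) (array([0.6279922 , 0.32031498, 0.06320692]), [np.float64(0.1), np.float64(0.1)]) [0.60305442 0.3393963  0.06039452]
0.06305233606335711 142.57833693753182
z066 [0.60159221 0.3406395  0.066     ] 0.06402948562908826 142.50048820082725
z066 [0.60144286 0.34007323 0.066     ] 0.06322797963443007 142.96067261035475
flangeC (array([0.60026999, 0.3416133 , 0.0325271 ]), [np.float64(0.1), np.float64(0.1)]) [0.6005005  0.34152858 0.032     ] [0.6003372  0.34150654 0.032     ]
```

Call:
play_rows(
  commands=[
    [[10,5.8,-1],[0,0,0]],
    [[30,5.8,-1],[0,0,0]],
    [[20,0,0],[0.008,0,0]],
    [[0,0,0],[0,0,0]],
    [[0,0,0],[0,0,0]],
  ],
)

```text
clock: 2.25
position: [0.6013, 0.3414, 0.2656]
tcp_rot: [0.227, 0.67, -0.226, 0.67]
contact_force: [0.7, -0.1, 0.2]
finger_gap: 0.0942
```

```bash
cat >> h.py <<'E'
def to(x=None,y=None,z=None,jaw=None):
    s=ctrl.read_state();M=Ro.from_quat(s['tcp_rot']).as_matrix();p=np.array(s['position'])
    j=np.degrees(np.arctan2(M[1,1],M[0,1]))
    print('clk',round(s['clock'],2),'pos',p.round(4),'jaw',j.round(2),'toolx',M[:,0].round(4),'F',np.round(s['contact_force'],1),'T',np.round(s['torque'],2),'gap',round(s['finger_gap'],4))
    t=np.array([p[i] if v is None else v for i,v in enumerate((x,y,z))]);print('delta tool mm',(M.T@(t-p)*1e3).round(2), '' if jaw is None else 'turn rad %.4f'%(-np.radians(jaw-j)))
E
python3 -c "
from h import *
to(.6012,.3408,.235,52.7);shot('wrist','w3');print(proj('w3',(.6012,.3408,.066)))"
```

```text
clk 2.25 pos [0.6013 0.3414 0.2656] jaw 52.67 toolx [ 6.e-04  5.e-04 -1.e+00] F [ 0.7 -0.1  0.2] T [-0.05  0.    0.01] gap 0.0942
delta tool mm [30.56 -0.58  0.3 ] turn rad -0.0005
[271.96268604 250.37703445]
```

View pics/w3.png

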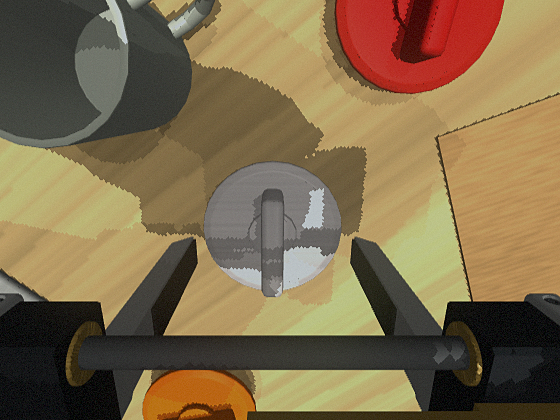

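The bar top sits at (272,247), as predicted. Descending and gripping.

Call:
play_rows(
  commands=[
    [[15,0,0],[0,0,0]],
    [[15,0,0],[0,0,0]],
    [[0,0,0],[0,0,0]],
  ],
)

```text
clock: 2.6
position: [0.6006, 0.3403, 0.2322]
tcp_rot: [0.226, 0.671, -0.228, 0.669]
contact_force: [-0.1, -0.5, -0.4]
finger_gap: 0.0938
```

Call:
play_rows(
  commands=[
    [[0,0,0],[0,0,0]],
    [[0,0,0],[0,0,0]],
    [[0,0,0],[0,0,0]],
    [[0,0,0],[0,0,0]],
    [[0,0,0],[0,0,0]],
  ],
  claw=0,
)

```text
clock: 3.1
position: [0.6014, 0.3406, 0.2349]
tcp_rot: [0.227, 0.67, -0.227, 0.67]
contact_force: [0.0, -0.2, -0.5]
finger_gap: 0.0575
```

```bash
python3 -c "
from h import *
to(.6012,.3408,.234,52.7);shot('wrist','w4')"
```

```text
clk 3.1 pos [0.6014 0.3406 0.2349] jaw 52.6 toolx [ 3.e-04  1.e-04 -1.e+00] F [ 0.  -0.2 -0.5] T [ 0.01 -0.06 -0.05] gap 0.0575
delta tool mm [ 0.9   0.04 -0.26] turn rad -0.0018
```

View pics/w4.png

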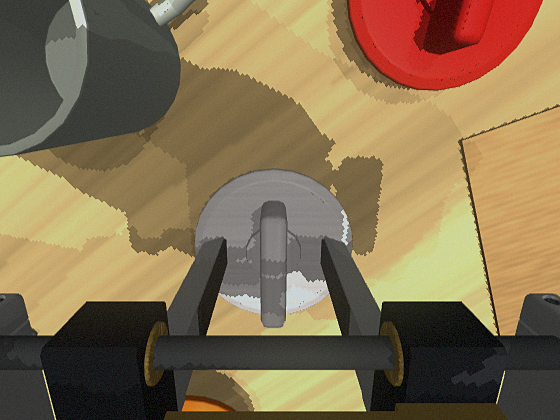

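Call:
play_rows(
  commands=[
    [[0,0,0],[0,0,0]],
    [[0,0,0],[0,0,0]],
    [[0,0,0],[0,0,0]],
    [[0,0,0],[0,0,0]],
    [[0,0,0],[0,0,0]],
  ],
)

```text
clock: 3.65
position: [0.6013, 0.3406, 0.2347]
tcp_rot: [0.227, 0.67, -0.227, 0.67]
contact_force: [0.0, -0.4, 0.4]
finger_gap: 0.0135
```

Call:
play_rows(
  commands=[
    [[0,0,0],[0,0,0]],
    [[0,0,0],[0,0,0]],
    [[0,0,0],[0,0,0]],
  ],
)

```text
clock: 3.95
position: [0.6013, 0.3406, 0.2346]
tcp_rot: [0.227, 0.67, -0.227, 0.67]
contact_force: [0.9, -0.6, -0.0]
finger_gap: 0.0141
```

```bash
python3 -c "
from h import *
to(.5135,.0348,.234+.13,71.3)"
```

```text
clk 3.95 pos [0.6013 0.3406 0.2346] jaw 52.59 toolx [-0.e+00 -1.e-04 -1.e+00] F [ 0.9 -0.6 -0. ] T [-0.05 -0.02  0.06] gap 0.0141
delta tool mm [-129.34 -296.26  115.98] turn rad -0.3265
```

Call:
play_rows(
  commands=[
    [[-20,0,0],[0,0,0]],
    [[-40,0,0],[0,0,0]],
    [[-45,0,0],[0,0,0]],
    [[-45,0,0],[0,0,0]],
    [[-15,-15,11],[0,0,0]],
  ],
)

```text
clock: 4.45
position: [0.6007, 0.324, 0.4042]
tcp_rot: [0.228, 0.669, -0.224, 0.671]
contact_force: [0.5, 0.5, -1.7]
finger_gap: 0.014
```

Call:
play_rows(
  commands=[
    [[0,-35,26],[0,0,0]],
    [[0,-38,29],[0,0,0]],
    [[0,-38,29],[0,0,0]],
    [[0,-30,22],[-0.1,0,0]],
    [[0,-9,6],[-0.1,0,0]],
  ],
)

```text
clock: 4.95
position: [0.5997, 0.1294, 0.3992]
tcp_rot: [0.159, 0.689, -0.16, 0.689]
contact_force: [-0.3, 0.0, -2.0]
finger_gap: 0.0138
```

Call:
play_rows(
  commands=[
    [[0,0,0],[-0.126,0,0]],
    [[0,0,0],[0,0,0]],
    [[0,0,0],[0,0,0]],
  ],
)

```text
clock: 5.25
position: [0.5997, 0.1346, 0.3992]
tcp_rot: [0.116, 0.698, -0.116, 0.697]
contact_force: [-0.3, -0.4, -1.5]
finger_gap: 0.0136
```

```bash
python3 -c "
from h import *
to(.5135,.0348,.234+.13,71.3);shot('wrist','w5')"
```

```text
clk 5.25 pos [0.5997 0.1346 0.3992] jaw 71.06 toolx [-8.e-04 -2.e-04 -1.e+00] F [-0.3 -0.4 -1.5] T [0.05 0.02 0.  ] gap 0.0136
delta tool mm [  35.26 -122.37  -49.14] turn rad -0.0042
```

View pics/w5.png

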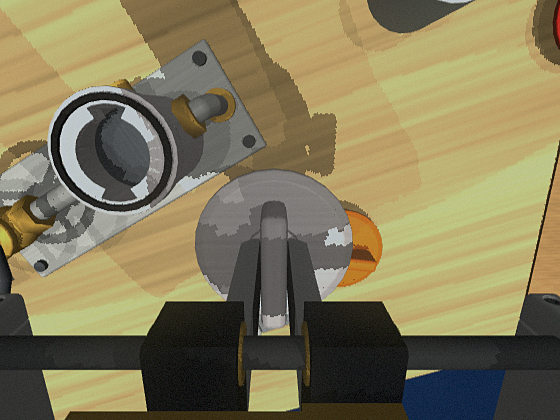

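The strainer mouth is visible at (112,150) with its notches at about (102,97) and (125,195). One more view from a shifted place.

Call:
play_rows(
  commands=[
    [[0,0,25],[0,0,0]],
    [[0,0,30],[0,0,0]],
    [[0,0,0],[0,0,0]],
    [[0,0,0],[0,0,0]],
  ],
)

```text
clock: 5.7
position: [0.652, 0.1173, 0.3989]
tcp_rot: [0.116, 0.698, -0.116, 0.697]
contact_force: [0.7, 0.8, -2.1]
finger_gap: 0.0135
```

```bash
python3 -c "
from h import *
to(.5135,.0348,.234+.13,71.3);shot('wrist','w6');crop('w5',40,75,190,225,4,'w5c');crop('w6',40,5,190,155,4,'w6c')"
```

```text
clk 5.7 pos [0.652  0.1173 0.3989] jaw 71.16 toolx [-1.e-03 -4.e-04 -1.e+00] F [ 0.7  0.8 -2.1] T [ 0.02  0.04 -0.03] gap 0.0135
delta tool mm [  35.09 -122.82 -104.43] turn rad -0.0024
```

View pics/w5c.png

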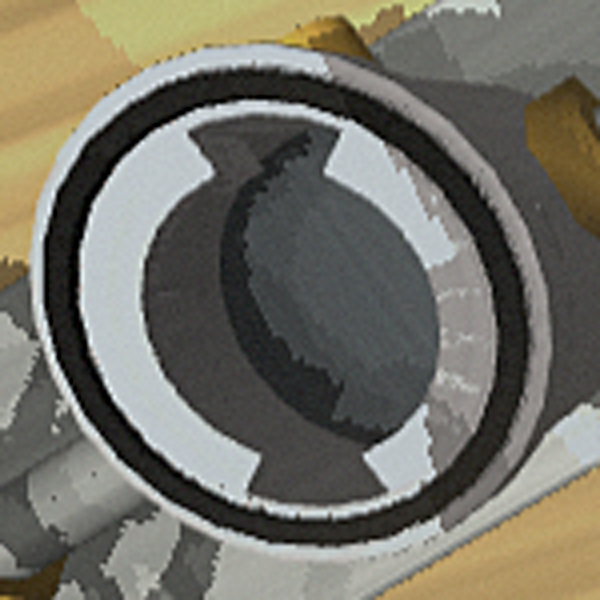

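View pics/w6c.png

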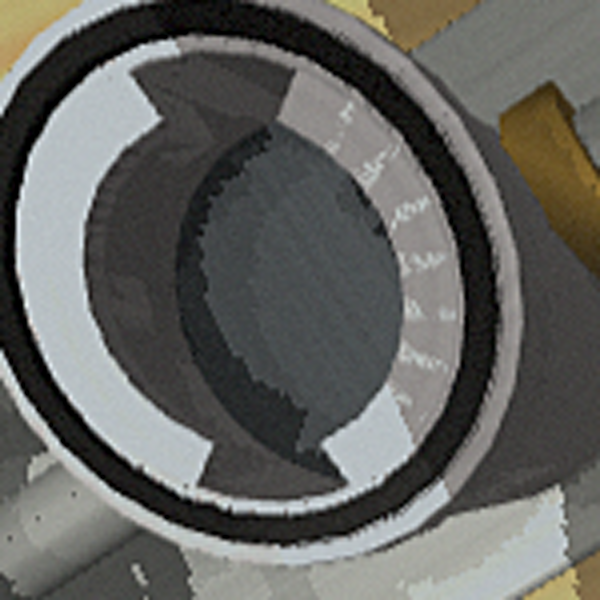

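```bash
cat > fitm.py <<'E'
from h import *
from scipy.optimize import least_squares
A=lambda x,y,k=4,a=40,b=75:(a+x/k-.5*(1-1/k),b+y/k-.5*(1-1/k))
B=lambda x,y,k=4,a=40,b=5:(a+x/k-.5*(1-1/k),b+y/k-.5*(1-1/k))
# order: inner left A, inner right A, outer left A, outer right A, inner left B, inner right B, outer left B, outer right B (in image)
pa=[(213,178),(328,174),(190,133),(342,128),(260,452),(366,457),(248,497),(392,492)]
pb=[(162,121),(278,118),(133,72),(297,68),(215,443),(325,452),(200,487),(345,490)]
ri,ro=26.15e-3,35.6e-3; h=.01
# local: bar axis u; image up = -tool z ~ 161 deg direction ; image left = -tool y
loc=[(ri,h),(ri,-h),(ro,h),(ro,-h),(-ri,h),(-ri,-h),(-ro,h),(-ro,-h)]
def res(p,raw=False):
    c,s=np.cos(p[3]),np.sin(p[3]);r=[]
    for (f,F,P) in (('w5',A,pa),('w6',B,pb)):
        for l,q in zip(loc,P):
            X=[p[0]+c*l[0]-s*l[1],p[1]+s*l[0]+c*l[1],p[2]];r+=list(proj(f,X)-np.array(F(*q)))
    return np.array(r)
s=least_squares(res,[.5135,.0348,.135,np.radians(161.3)],loss='soft_l1')
print(s.x[:3],np.degrees(s.x[3]));print(res(s.x).reshape(2,8,2).round(1).tolist())
E
python3 fitm.py
```

```text
[0.51397872 0.03465191 0.13359602] 161.55288663314585
[[[1.1, 0.0], [-0.6, 0.8], [4.6, -2.1], [-6.0, -1.1], [0.7, 0.3], [-0.3, -1.2], [5.7, 0.6], [-5.2, 1.6]], [[0.1, 1.3], [0.1, 1.8], [4.8, -1.8], [-6.8, -1.1], [-0.2, -0.4], [-0.5, -2.9], [5.7, 1.8], [-3.7, 0.8]]]
```

```bash
python3 - <<'E'
from h import *
for f in('w5','w6'):
    d=json.load(open(f'pics/{f}.json'));p=np.array(d['pos']);M=Ro.from_quat(d['rot']).as_matrix()
    for z in(.032,):
        c=p+M@[.2346-z,0,0]
        pts=np.array([proj(f,c+M@[0,.05*np.cos(a),.05*np.sin(a)]) for a in np.linspace(0,2*np.pi,90)]);print(f,pts.min(0),pts.max(0))
crop('w6',180,150,370,290,4,'w6d')
to(.5140,.0347,.4,71.55)
E
```

```text
w5 [192.32912183 167.6585783 ] [354.77423842 316.96440687]
w6 [192.33089578 167.65817388] [354.77607813 316.96426164]
clk 5.75 pos [0.6516 0.1177 0.3992] jaw 71.22 toolx [-9.e-04 -1.e-04 -1.e+00] F [-1.  -0.4 -1.9] T [-0.    0.03 -0.05] gap 0.0136
delta tool mm [  -0.69 -122.88 -103.58] turn rad -0.0058
```

View pics/w6d.png

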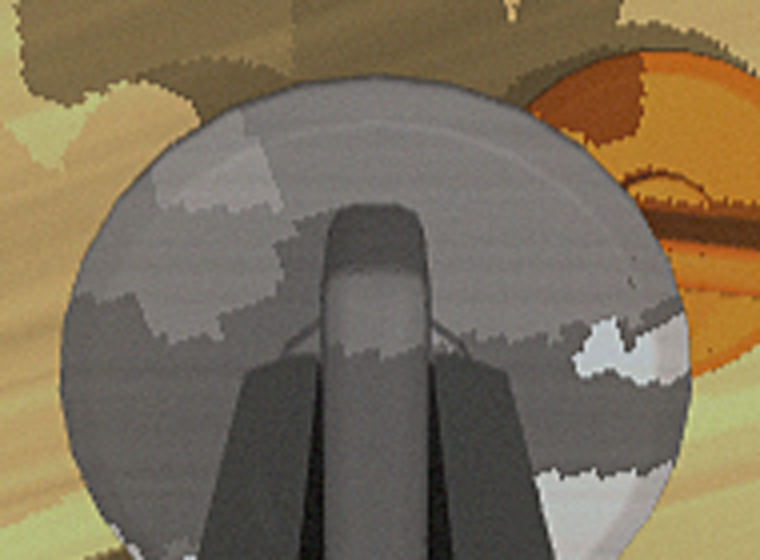

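Call:
play_rows(
  commands=[
    [[0,-20,-17],[0,0,0]],
    [[0,-32,-27],[0,0,0]],
    [[0,-32,-27],[0,0,0]],
    [[0,-25,-21],[0,0,0]],
    [[0,-14,-12],[-0.006,0,0]],
  ],
)

```text
clock: 6.25
position: [0.5114, 0.0333, 0.3999]
tcp_rot: [0.113, 0.698, -0.113, 0.698]
contact_force: [1.0, -0.2, -1.6]
finger_gap: 0.014
```

Call:
play_rows(
  commands=[
    [[0,0,0],[0,0,0]],
    [[0,0,0],[0,0,0]],
    [[0,0,0],[0,0,0]],
  ],
)

```text
clock: 6.55
position: [0.5143, 0.0348, 0.3997]
tcp_rot: [0.113, 0.698, -0.113, 0.698]
contact_force: [-0.4, -0.1, -2.5]
finger_gap: 0.0138
```

```bash
python3 -c "
from h import *
to(.5140,.0347,.4,71.55);shot('wrist','w7');shot('scene','s7');crop('s7',150,60,350,240,4,'s7c');to(.5140,.0347,.3696,71.55)"
```

```text
clk 6.55 pos [0.5143 0.0348 0.3997] jaw 71.66 toolx [ 3.e-04  1.e-04 -1.e+00] F [-0.4 -0.1 -2.5] T [0.03 0.02 0.03] gap 0.0138
delta tool mm [-0.26 -0.25 -0.29] turn rad 0.0018
clk 6.65 pos [0.5144 0.0347 0.3995] jaw 71.66 toolx [-1.e-04 -1.e-04 -1.e+00] F [-0.2  0.1 -2. ] T [0.04 0.04 0.01] gap 0.0137
delta tool mm [29.9  -0.1  -0.39] turn rad 0.0018
```

View pics/w7.png

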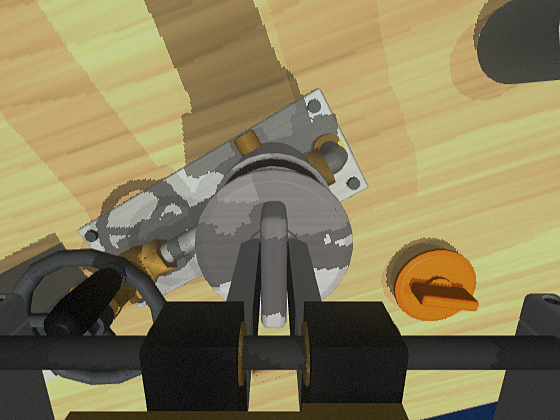

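View pics/s7c.png

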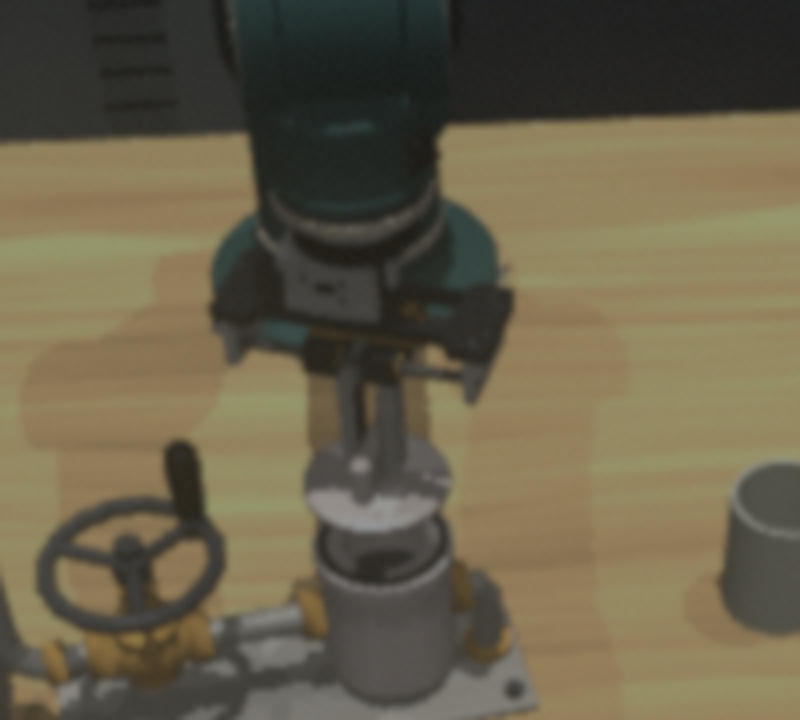

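Call:
play_rows(
  commands=[
    [[12,0,-0.3],[0,0,0]],
    [[12,0,0],[0,0,0]],
    [[8,0,0],[0,0,0]],
    [[4,0,0],[0,0,0]],
    [[0,0,0],[0,0,0]],
  ],
)

```text
clock: 7.15
position: [0.5136, 0.0341, 0.3629]
tcp_rot: [0.113, 0.698, -0.113, 0.698]
contact_force: [-0.6, 0.2, -2.5]
finger_gap: 0.0137
```

Call:
play_rows(
  commands=[
    [[4,0,0],[0,0,0]],
    [[3,0,0],[0,0,0]],
    [[3,0,0],[0,0,0]],
    [[0,0,0],[0,0,0]],
  ],
)

```text
clock: 7.55
position: [0.5137, 0.0341, 0.3534]
tcp_rot: [0.113, 0.698, -0.113, 0.698]
contact_force: [-0.4, 0.3, -1.1]
finger_gap: 0.0136
```

```bash
python3 -c "
from h import *
to(.5140,.0347,.3456,71.55)"
```

```text
clk 7.55 pos [0.5137 0.0341 0.3534] jaw 71.62 toolx [-4.e-04 -2.e-04 -1.e+00] F [-0.4  0.3 -1.1] T [ 0.03  0.01 -0.06] gap 0.0136
delta tool mm [7.77 0.67 0.15] turn rad 0.0012
```

Call:
play_rows(
  commands=[
    [[3,0.4,0],[0,0,0]],
    [[2,0,0],[0,0,0]],
    [[0,0,0],[0,0,0]],
  ],
)

```text
clock: 7.85
position: [0.5139, 0.0345, 0.3486]
tcp_rot: [0.113, 0.698, -0.113, 0.698]
contact_force: [-0.6, 0.7, 0.9]
finger_gap: 0.0136
```

Call:
play_rows(
  commands=[
    [[2,0,0],[0,0,0]],
    [[0,0,0],[0,0,0]],
    [[0,0,0],[0,0,0]],
  ],
)

```text
clock: 8.15
position: [0.5139, 0.0345, 0.3469]
tcp_rot: [0.113, 0.698, -0.113, 0.698]
contact_force: [-1.8, 0.7, 4.2]
finger_gap: 0.0136
```

```bash
python3 -c "
from h import *
to(.5140,.0347,.3456,71.55);shot('scene','s8');crop('s8',150,60,350,240,4,'s8c')"
```

```text
clk 8.15 pos [0.5139 0.0345 0.3469] jaw 71.62 toolx [ 3.e-04  0.e+00 -1.e+00] F [-1.8  0.7  4.2] T [ 0.12  0.39 -0.01] gap 0.0136
delta tool mm [1.28 0.19 0.04] turn rad 0.0013
```

View pics/s8c.png

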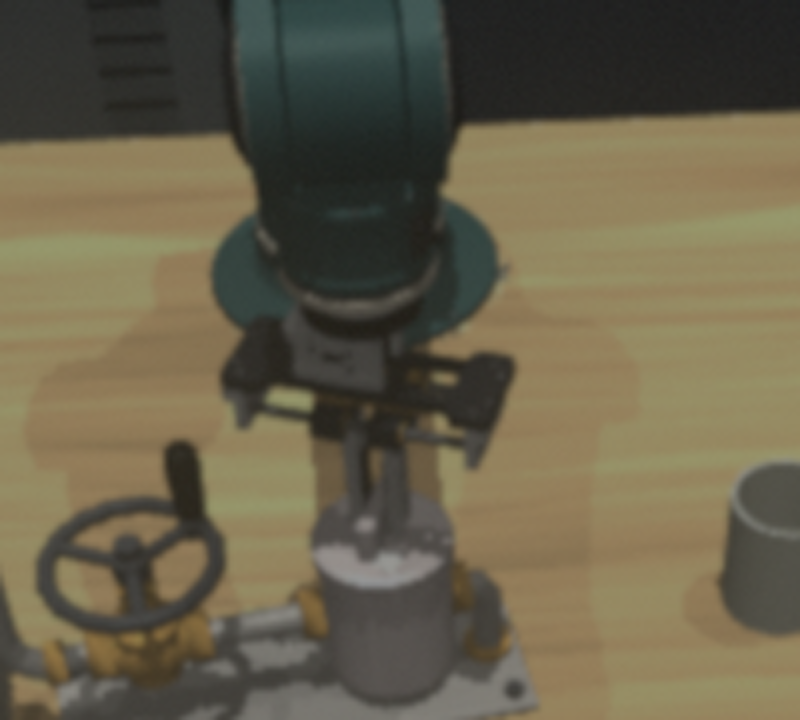

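The cover is seated on the seal. Pressing it home.

Call:
play_rows(
  commands=[
    [[1,0,0],[0,0,0]],
    [[0.8,0,0],[0,0,0]],
    [[0,0,0],[0,0,0]],
  ],
)

```text
clock: 8.5
position: [0.5139, 0.0345, 0.3455]
tcp_rot: [0.113, 0.698, -0.113, 0.698]
contact_force: [-6.8, 0.1, 16.5]
finger_gap: 0.0139
```

```bash
python3 -c "
from h import *
to(.5140,.0347,.3456,71.55)"
```

```text
clk 8.5 pos [0.5139 0.0345 0.3455] jaw 71.62 toolx [ 4.e-04  2.e-04 -1.e+00] F [-6.8  0.1 16.5] T [0.02 1.48 0.01] gap 0.0139
delta tool mm [-0.06  0.2   0.04] turn rad 0.0012
```

Call:
play_rows(
  commands=[
    [[0,-0.2,-0.5],[0,0,0]],
    [[0,0,0],[0,0,0]],
  ],
)

```text
clock: 8.7
position: [0.5136, 0.0345, 0.3455]
tcp_rot: [0.113, 0.697, -0.113, 0.699]
contact_force: [-1.2, 1.6, 11.6]
finger_gap: 0.0138
```

```bash
python3 -c "
from h import *
to(.5140,.0347,.3456,11.55)"
```

```text
clk 8.7 pos [0.5136 0.0345 0.3455] jaw 71.62 toolx [ 1.6e-03  2.0e-04 -1.0e+00] F [-1.2  1.6 11.6] T [ 0.11  0.42 -0.03] gap 0.0138
delta tool mm [-0.06  0.29  0.28] turn rad 1.0485
```

Call:
play_rows(
  commands=[
    [[0.4,0,0],[0.05,0,0]],
    [[0,0,0],[0.1,0,0]],
    [[0,0,0],[0.1,0,0]],
    [[0,0,0],[0,0,0]],
  ],
)

```text
clock: 9.1
position: [0.514, 0.0344, 0.3455]
tcp_rot: [0.201, 0.677, -0.2, 0.679]
contact_force: [0.5, -1.9, 15.6]
finger_gap: 0.014
```

```bash
python3 -c "
from h import *
to(.5138,.0346,.3455,11.55)"
```

```text
clk 9.1 pos [0.514  0.0344 0.3455] jaw 57.09 toolx [ 2.7e-03 -1.0e-04 -1.0e+00] F [ 0.5 -1.9 15.6] T [-0.32  0.34  0.1 ] gap 0.014
delta tool mm [ 0.04  0.06 -0.22] turn rad 0.7948
```

Turning freely at about 16 N press. Continuing.

Call:
play_rows(
  commands=[
    [[0,0,0],[0.1,0,0]],
    [[0,0,0],[0.1,0,0]],
    [[0,0,0],[0.1,0,0]],
    [[0,0,0],[0.1,0,0]],
    [[0,0,0],[0.1,0,0]],
  ],
)

```text
clock: 9.6
position: [0.514, 0.0343, 0.3455]
tcp_rot: [0.362, 0.607, -0.361, 0.608]
contact_force: [-0.1, -2.2, 15.4]
finger_gap: 0.0138
```

Call:
play_rows(
  commands=[
    [[0,0,0],[0.1,0,0]],
    [[0,0,0],[0.1,0,0]],
    [[0,0,0],[0.06,0,0]],
    [[0,0,0],[0,0,0]],
  ],
)

```text
clock: 10.0
position: [0.514, 0.0344, 0.3455]
tcp_rot: [0.438, 0.555, -0.437, 0.557]
contact_force: [-0.5, -2.1, 16.5]
finger_gap: 0.0138
```

```bash
python3 -c "
from h import *
to(.5138,.0346,.3455,11.55)"
```

```text
clk 10.0 pos [0.514  0.0344 0.3455] jaw 13.63 toolx [ 2.7e-03 -1.0e-04 -1.0e+00] F [-0.5 -2.1 16.5] T [-0.34  0.3   0.3 ] gap 0.0138
delta tool mm [ 0.04 -0.13 -0.24] turn rad 0.0364
```

Call:
play_rows(
  commands=[
    [[0,0,0],[0.04,0,0]],
    [[0,0,0],[0.03,0,0]],
    [[0,0,0],[0,0,0]],
  ],
)

```text
clock: 10.3
position: [0.514, 0.0344, 0.3455]
tcp_rot: [0.457, 0.54, -0.455, 0.541]
contact_force: [-1.2, -0.8, 16.0]
finger_gap: 0.014
```

```bash
python3 -c "
from h import *
to(.5138,.0346,.3455,11.55)"
```

```text
clk 10.3 pos [0.514  0.0344 0.3455] jaw 9.7 toolx [ 0.0026 -0.     -1.    ] F [-1.2 -0.8 16. ] T [-0.29  0.28  0.41] gap 0.014
delta tool mm [ 0.02 -0.13 -0.24] turn rad -0.0324
```

Call:
play_rows(
  commands=[
    [[0,0,0],[0.025,0,0]],
    [[0,0,0],[0,0,0]],
  ],
)

```text
clock: 10.5
position: [0.5139, 0.0344, 0.3455]
tcp_rot: [0.463, 0.534, -0.462, 0.535]
contact_force: [-2.0, -1.5, 16.6]
finger_gap: 0.0142
```

Call:
play_rows(
  commands=[
    [[0,0,0],[0.025,0,0]],
    [[0,0,0],[0,0,0]],
  ],
)

```text
clock: 10.7
position: [0.5138, 0.0344, 0.3455]
tcp_rot: [0.47, 0.529, -0.469, 0.53]
contact_force: [-2.6, -0.4, 17.6]
finger_gap: 0.0141
```

```bash
python3 -c "
from h import *
to(.5138,.0346,.3455,11.55);shot('top','t9');crop('t9',250,180,450,270,4,'t9c')"
```

```text
clk 10.7 pos [0.5138 0.0344 0.3455] jaw 6.87 toolx [ 0.0021  0.     -1.    ] F [-2.6 -0.4 17.6] T [-0.25  0.8   0.69] gap 0.0141
delta tool mm [ 0.02  0.01 -0.17] turn rad -0.0817
```

View pics/t9c.png

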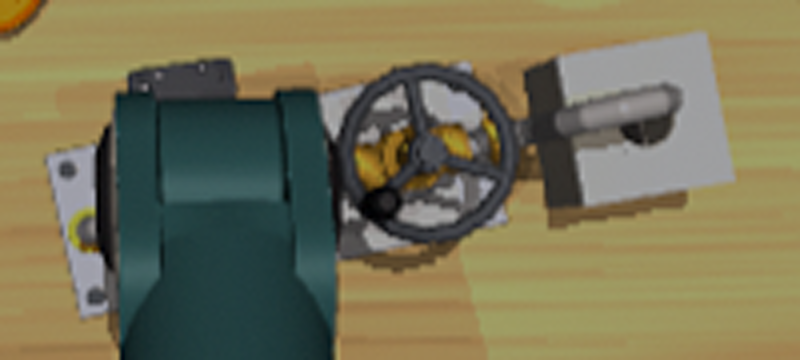

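Call:
play_rows(
  commands=[
    [[0,0,0],[0.03,0,0]],
    [[0,0,0],[0,0,0]],
  ],
)

```text
clock: 10.95
position: [0.5138, 0.0344, 0.3455]
tcp_rot: [0.478, 0.521, -0.477, 0.522]
contact_force: [-3.7, -1.4, 19.0]
finger_gap: 0.0142
```

```bash
python3 -c "
from h import *
to(.5138,.0346,.3455,11.55);shot('wrist','w10')"
```

```text
clk 10.95 pos [0.5138 0.0344 0.3455] jaw 5.14 toolx [ 0.0019 -0.     -1.    ] F [-3.7 -1.4 19. ] T [-0.43  1.01  0.78] gap 0.0142
delta tool mm [ 0.03  0.07 -0.24] turn rad -0.1119
```

View pics/w10.png

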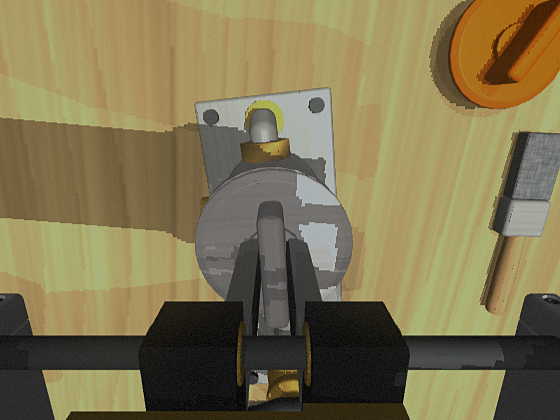

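The bar is visibly skewed in the jaws ((269,205) to (275,325)) and the torque keeps rising, so the cover is against its stop. I'll untwist, ease off and release.

Call:
play_rows(
  commands=[
    [[-0.7,0,0],[-0.04,0,0]],
    [[-0.7,0,0],[-0.03,0,0]],
    [[0,0,0],[0,0,0]],
  ],
)

```text
clock: 11.3
position: [0.5134, 0.0344, 0.3461]
tcp_rot: [0.458, 0.538, -0.458, 0.539]
contact_force: [-0.7, 0.8, 5.1]
finger_gap: 0.0139
```

Call:
play_rows(
  commands=[
    [[0,0,0],[0,0,0]],
    [[0,0,0],[0,0,0]],
    [[0,0,0],[0,0,0]],
    [[-5,0,0],[0,0,0]],
    [[-20,0,0],[0,0,0]],
  ],
  claw=100,
)

```text
clock: 11.8
position: [0.5129, 0.0345, 0.37]
tcp_rot: [0.458, 0.539, -0.459, 0.538]
contact_force: [-0.8, -0.2, 0.8]
finger_gap: 0.0504
```

```bash
python3 -c "
from h import *
to(.5138,.0346,.42,11.55)"
```

```text
clk 11.8 pos [0.5129 0.0345 0.37  ] jaw 9.17 toolx [-2.8e-03 -9.0e-04 -1.0e+00] F [-0.8 -0.2  0.8] T [-0.1   0.07 -0.03] gap 0.0504
delta tool mm [-49.98   0.75   0.07] turn rad -0.0416
```

Call:
play_rows(
  commands=[
    [[-30,0,0],[0,0,0]],
    [[-35,0,0],[-0.04,0,0]],
    [[0,0,0],[0,0,0]],
    [[0,0,0],[0,0,0]],
  ],
)

```text
clock: 12.2
position: [0.5133, 0.0345, 0.4365]
tcp_rot: [0.448, 0.547, -0.447, 0.548]
contact_force: [0.2, 0.4, -0.3]
finger_gap: 0.0826
```

```bash
python3 -c "
from h import *
to(.5138,.0346,.42,11.55);shot('wrist','w11')"
```

```text
clk 12.2 pos [0.5133 0.0345 0.4365] jaw 11.45 toolx [ 1.4e-03  4.0e-04 -1.0e+00] F [ 0.2  0.4 -0.3] T [-0.08  0.02  0.01] gap 0.0826
delta tool mm [16.48  0.53 -0.03] turn rad -0.0018
```

View pics/w11.png

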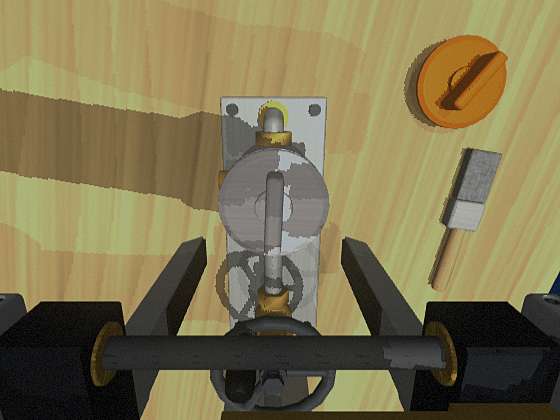

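```bash
python3 -c "
from h import *
crop('w11',200,80,350,300,3.5,'w11c')"
```

Call:
play_rows(
  commands=[
    [[-20,0,10],[0,0,0]],
    [[-10,0,30],[0,0,0]],
    [[0,0,30],[0,0,0]],
    [[0,0,0],[0,0,0]],
    [[0,0,0],[0,0,0]],
  ],
)

```text
clock: 12.75
position: [0.5271, -0.0343, 0.4648]
tcp_rot: [0.447, 0.548, -0.448, 0.547]
contact_force: [-1.0, 0.7, 0.1]
finger_gap: 0.0939
```

View pics/w11c.png

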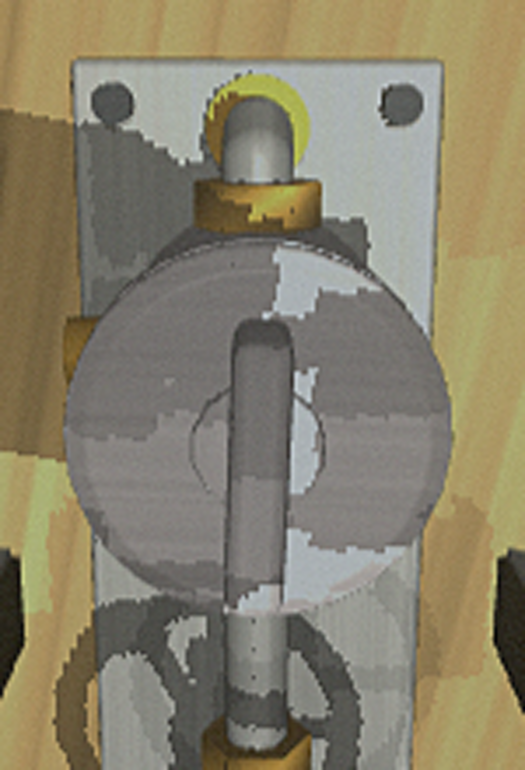

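```bash
python3 -c "
from h import *
to(.513,-.0905,.46,11.55);shot('wrist','w12')"
```

```text
clk 12.75 pos [ 0.5271 -0.0343  0.4648] jaw 11.38 toolx [-1.7e-03 -3.0e-04 -1.0e+00] F [-1.   0.7  0.1] T [-0.03 -0.03 -0.02] gap 0.0939
delta tool mm [  4.89 -24.93  52.34] turn rad -0.0029
```

View pics/w12.png

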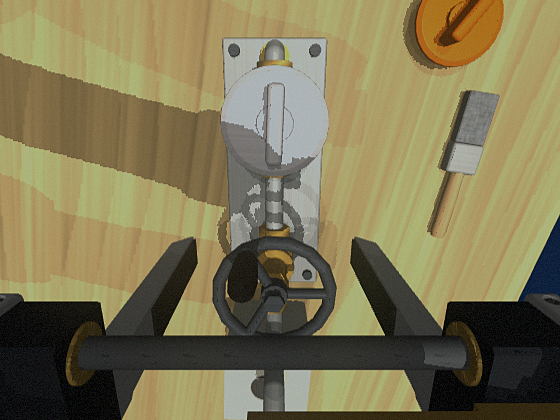

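Call:
play_rows(
  commands=[
    [[0,-12,20],[0,0,0]],
    [[0,-13,20],[0,0,0]],
    [[0,0,0],[0,0,0]],
    [[0,0,0],[0,0,0]],
  ],
)

```text
clock: 13.2
position: [0.5107, -0.0774, 0.4656]
tcp_rot: [0.447, 0.548, -0.447, 0.547]
contact_force: [-0.5, -0.4, -1.0]
finger_gap: 0.0941
```

```bash
python3 -c "
from h import *
to(.513,-.0905,.46,11.55);shot('wrist','w13');crop('w12',200,220,350,340,5,'w12c');crop('w13',200,150,380,300,4,'w13c')"
```

```text
clk 13.2 pos [ 0.5107 -0.0774  0.4656] jaw 11.49 toolx [-4.e-04  3.e-04 -1.e+00] F [-0.5 -0.4 -1. ] T [-0.11  0.05 -0.05] gap 0.0941
delta tool mm [ 5.59 -0.31 13.28] turn rad -0.0010
```

View pics/w12c.png

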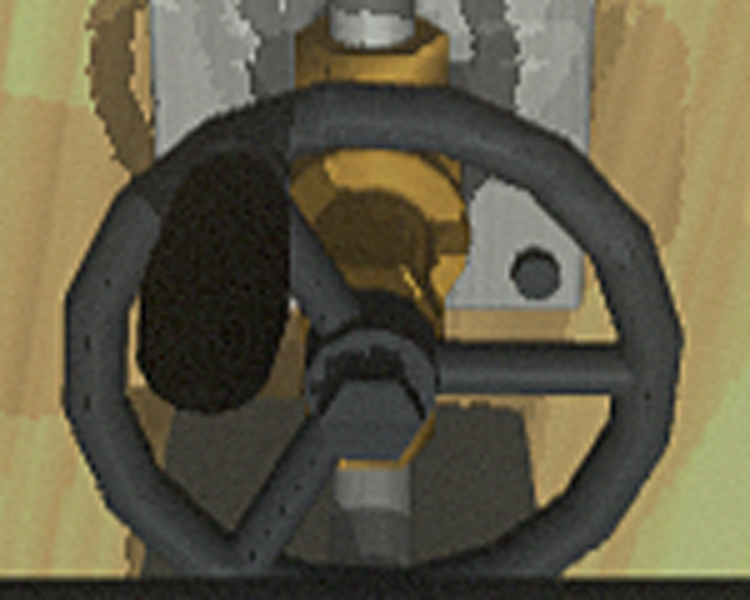

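View pics/w13c.png

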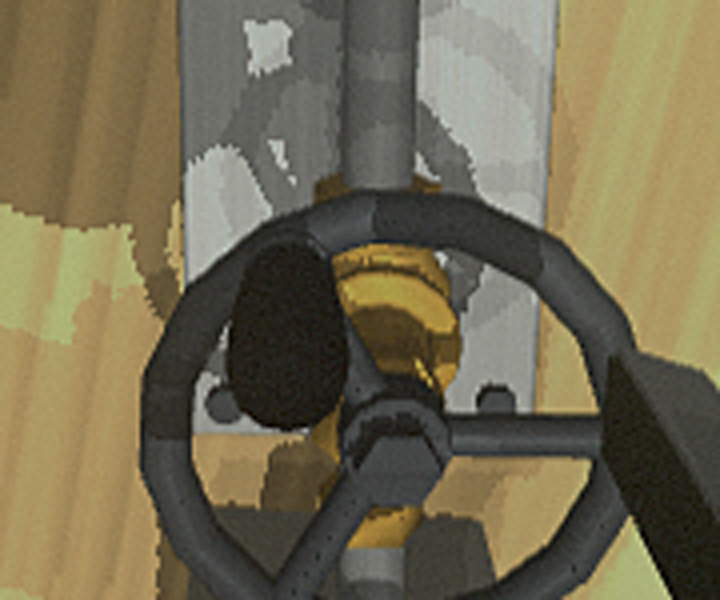

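```bash
python3 - <<'E'
from h import *
A=lambda x,y,k=5,a=200,b=220:('w12',a+x/k-.5*(1-1/k),b+y/k-.5*(1-1/k))
B=lambda x,y,k=4,a=200,b=150:('w13',a+x/k-.5*(1-1/k),b+y/k-.5*(1-1/k))
T=('top0',250+384/4-.375,180+201/4-.375);S=('scene0',90+400/3.8-.37,160+45/3.8-.37)
print('top',tri(A(210,345),B(288,372)),tri(A(210,345),B(288,372),T,S))
print('base',tri(A(238,180),B(292,268)),atz(*A(238,180),.168),atz(*B(292,268),.168))
print('hubtop',tri(A(372,415),B(400,455)))
a=np.array([.514,.0347]);
for yaw in(11.3,11.5):
  y=np.radians(yaw);print(a-.17*np.array([-np.sin(y),np.cos(y)]))
E
```

```text
top (array([ 0.51293463, -0.09259869,  0.21984618]), [np.float64(0.2), np.float64(0.2)]) (array([ 0.51273247, -0.09040026,  0.22453204]), [np.float64(0.7), np.float64(0.4), np.float64(0.7), np.float64(0.4)])
base (array([ 0.51287904, -0.09030641,  0.16625392]), [np.float64(0.0), np.float64(0.0)]) [ 0.51284846 -0.08942288  0.168     ] [ 0.51278335 -0.0897136   0.168     ]
hubtop (array([ 0.54468895, -0.12258401,  0.18556358]), [np.float64(0.7), np.float64(0.7)])
[ 0.54731084 -0.13200449]
[ 0.54789255 -0.1318872 ]
```

Call:
play_rows(
  commands=[
    [[0,0,13],[0,0,0]],
    [[15,0,0],[0,0,0]],
    [[30,0,0],[0,0,0]],
    [[25,0,0],[0,0,0]],
    [[12,0,0],[0,0,0]],
  ],
  claw=60,
)

```text
clock: 13.75
position: [0.5132, -0.091, 0.3819]
tcp_rot: [0.447, 0.548, -0.448, 0.547]
contact_force: [-0.7, -1.0, 0.6]
finger_gap: 0.0584
```

Call:
play_rows(
  commands=[
    [[0,0,0],[0,0,0]],
    [[0,0,0],[0,0,0]],
    [[0,0,0],[0,0,0]],
  ],
  claw=40,
)

```text
clock: 14.05
position: [0.5136, -0.0912, 0.385]
tcp_rot: [0.448, 0.547, -0.447, 0.548]
contact_force: [0.6, 0.1, 0.9]
finger_gap: 0.0382
```

```bash
python3 -c "
from h import *
to(.513,-.0903,.383,11.5);shot('wrist','w14')"
```

```text
clk 14.05 pos [ 0.5136 -0.0912  0.385 ] jaw 11.47 toolx [ 1.7e-03 -1.0e-04 -1.0e+00] F [0.6 0.1 0.9] T [-0.    0.09 -0.05] gap 0.0382
delta tool mm [ 2.03 -0.43 -0.96] turn rad -0.0006
```

View pics/w14.png

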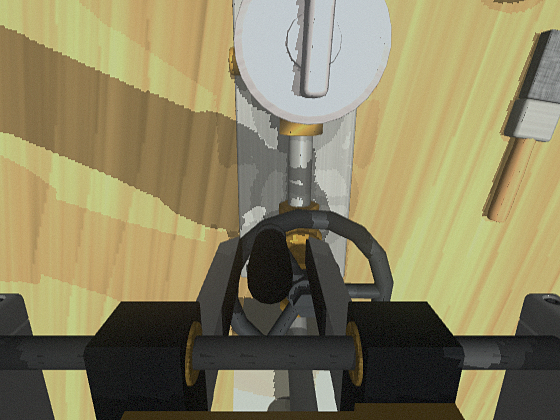

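The handle stands between the pads, at (270,265). Closing.

Call:
play_rows(
  commands=[
    [[1.5,0,0],[0,0,0]],
    [[0,0,0],[0,0,0]],
    [[0,0,0],[0,0,0]],
    [[0,0,0],[0,0,0]],
  ],
  claw=0,
)

```text
clock: 14.5
position: [0.5131, -0.091, 0.3826]
tcp_rot: [0.448, 0.548, -0.448, 0.547]
contact_force: [-5.2, 1.5, 5.8]
finger_gap: 0.0234
```

```bash
python3 -c "
from h import *
to(.513,-.0903,.383,11.5);shot('wrist','w15')"
```

```text
clk 14.5 pos [ 0.5131 -0.091   0.3826] jaw 11.46 toolx [-3.e-04  1.e-04 -1.e+00] F [-5.2  1.5  5.8] T [ 0.08  1.21 -0.03] gap 0.0234
delta tool mm [-0.44  0.03 -0.75] turn rad -0.0007
```

View pics/w15.png

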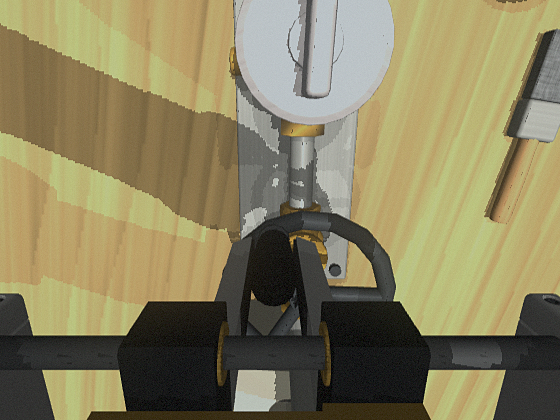

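```bash
cat > tab.py <<'E'
from h import *
r=52.
def rows(seq):
    s=np.radians(np.array(seq,float));y=r*np.cos(s);z=-r*np.sin(s)
    for i in range(len(seq)-1): print(seq[i],'->',seq[i+1],[0,round(y[i+1]-y[i],1),round(z[i+1]-z[i],1)])
E
python3 -c "
from tab import *
rows([118.4,105]);rows(list(range(105,-271,-15)))"
```

```text
118.4 -> 105 [0, np.float64(11.3), np.float64(-4.5)]
105 -> 90 [0, np.float64(13.5), np.float64(-1.8)]
90 -> 75 [0, np.float64(13.5), np.float64(1.8)]
75 -> 60 [0, np.float64(12.5), np.float64(5.2)]
60 -> 45 [0, np.float64(10.8), np.float64(8.3)]
45 -> 30 [0, np.float64(8.3), np.float64(10.8)]
30 -> 15 [0, np.float64(5.2), np.float64(12.5)]
15 -> 0 [0, np.float64(1.8), np.float64(13.5)]
0 -> -15 [0, np.float64(-1.8), np.float64(13.5)]
-15 -> -30 [0, np.float64(-5.2), np.float64(12.5)]
-30 -> -45 [0, np.float64(-8.3), np.float64(10.8)]
-45 -> -60 [0, np.float64(-10.8), np.float64(8.3)]
-60 -> -75 [0, np.float64(-12.5), np.float64(5.2)]
-75 -> -90 [0, np.float64(-13.5), np.float64(1.8)]
-90 -> -105 [0, np.float64(-13.5), np.float64(-1.8)]
-105 -> -120 [0, np.float64(-12.5), np.float64(-5.2)]
-120 -> -135 [0, np.float64(-10.8), np.float64(-8.3)]
-135 -> -150 [0, np.float64(-8.3), np.float64(-10.8)]
-150 -> -165 [0, np.float64(-5.2), np.float64(-12.5)]
-165 -> -180 [0, np.float64(-1.8), np.float64(-13.5)]
-180 -> -195 [0, np.float64(1.8), np.float64(-13.5)]
-195 -> -210 [0, np.float64(5.2), np.float64(-12.5)]
-210 -> -225 [0, np.float64(8.3), np.float64(-10.8)]
-225 -> -240 [0, np.float64(10.8), np.float64(-8.3)]
-240 -> -255 [0, np.float64(12.5), np.float64(-5.2)]
-255 -> -270 [0, np.float64(13.5), np.float64(-1.8)]
```

Call:
play_rows(
  commands=[
    [[0,5.5,-2.5],[0,0,0]],
    [[0,5.8,-2.0],[0,0,0]],
    [[0,13.5,-1.8],[0,0,0]],
    [[0,0,0],[0,0,0]],
    [[0,0,0],[0,0,0]],
  ],
)

```text
clock: 15.05
position: [0.5366, -0.0798, 0.3826]
tcp_rot: [0.448, 0.547, -0.447, 0.548]
contact_force: [4.8, 1.3, 2.0]
finger_gap: 0.0239
```

```bash
cat >> h.py <<'E'
HUB=np.array([.5474,-.132])
def wh(yaw=11.46):
    s=ctrl.read_state();p=np.array(s['position'])[:2]-HUB;f=np.array(s['contact_force'])
    a=np.arctan2(p[1],p[0]);rr=np.hypot(*p);u=p/rr;t=np.array([-u[1],u[0]])
    M=Ro.from_quat(s['tcp_rot']).as_matrix()
    print('clk %.2f r %.1f psi %.1f z %.4f  Frad %.1f Ftan(acw) %.1f Fz %.1f gap %.4f jaw %.2f tilt %s'%(s['clock'],rr*1e3,np.degrees(a)-yaw,s['position'][2],f[:2]@u,f[:2]@t,f[2],s['finger_gap'],np.degrees(np.arctan2(M[1,1],M[0,1])),M[:2,0].round(3)))
E
python3 -c "
from h import *
wh()"
```

```text
clk 15.05 r 53.3 psi 90.2 z 0.3826  Frad 0.3 Ftan(acw) -4.9 Fz 2.0 gap 0.0239 jaw 11.48 tilt [ 0.002 -0.   ]
```

Call:
play_rows(
  commands=[
    [[0,13.5,1.8],[0,0,0]],
    [[0,12.5,5.2],[0,0,0]],
    [[0,10.8,8.3],[0,0,0]],
    [[0,8.3,10.8],[0,0,0]],
    [[0,5.2,12.5],[0,0,0]],
  ],
)

```text
clock: 15.55
position: [0.5932, -0.1077, 0.3825]
tcp_rot: [0.447, 0.548, -0.447, 0.547]
contact_force: [-9.3, 2.3, 9.1]
finger_gap: 0.0232
```

```bash
python3 -c "
from h import *
wh();shot('top','t16');crop('t16',250,180,450,270,4,'t16c')"
```

```text
clk 15.55 r 51.8 psi 16.5 z 0.3825  Frad -7.1 Ftan(acw) 6.4 Fz 9.1 gap 0.0232 jaw 11.49 tilt [-0.001  0.001]
```

View pics/t16c.png

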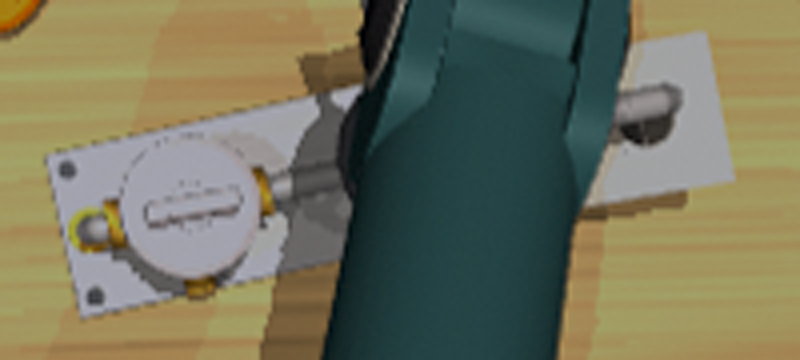

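Call:
play_rows(
  commands=[
    [[0,1.2,13.5],[0,0,0]],
    [[0,-1.8,13.5],[0,0,0]],
    [[0,-5.2,12.5],[0,0,0]],
    [[0,-8.3,10.8],[0,0,0]],
    [[0,-10.8,8.3],[0,0,0]],
  ],
)

```text
clock: 16.1
position: [0.5805, -0.1702, 0.3826]
tcp_rot: [0.448, 0.547, -0.447, 0.548]
contact_force: [1.7, 6.3, 3.8]
finger_gap: 0.0238
```

```bash
python3 -c "
from h import *
wh()"
```

```text
clk 16.10 r 50.6 psi -60.6 z 0.3826  Frad -3.6 Ftan(acw) 5.4 Fz 3.8 gap 0.0238 jaw 11.49 tilt [0.001 0.001]
```

Smooth at about 5 N tangential. Next, -60 to -135.

Call:
play_rows(
  commands=[
    [[0,-12.5,5.2],[0,0,0]],
    [[0,-13.5,1.8],[0,0,0]],
    [[0,-13.5,-1.8],[0,0,0]],
    [[0,-12.5,-5.2],[0,0,0]],
    [[0,-10.8,-8.3],[0,0,0]],
  ],
)

```text
clock: 16.6
position: [0.5169, -0.1744, 0.3826]
tcp_rot: [0.448, 0.547, -0.447, 0.548]
contact_force: [9.6, 5.4, -0.5]
finger_gap: 0.0237
```

```bash
python3 -c "
from h import *
wh()"
```

```text
clk 16.60 r 52.3 psi -137.2 z 0.3826  Frad -10.0 Ftan(acw) 4.6 Fz -0.5 gap 0.0237 jaw 11.44 tilt [0.002 0.   ]
```

Call:
play_rows(
  commands=[
    [[0,-7.8,-11.2],[0,0,0]],
    [[0,-4.7,-12.5],[0,0,0]],
    [[0,0,0],[0,0,0]],
  ],
)

```text
clock: 16.9
position: [0.4994, -0.1531, 0.3826]
tcp_rot: [0.447, 0.548, -0.447, 0.547]
contact_force: [-3.9, 1.3, 6.1]
finger_gap: 0.0234
```

```bash
python3 -c "
from h import *
wh()
from tab import *
rows(list(range(-165,-186,-5)))"
```

```text
clk 16.90 r 52.5 psi -167.8 z 0.3826  Frad 3.0 Ftan(acw) -2.7 Fz 6.1 gap 0.0234 jaw 11.50 tilt [-0.     0.001]
-165 -> -170 [0, np.float64(-1.0), np.float64(-4.4)]
-170 -> -175 [0, np.float64(-0.6), np.float64(-4.5)]
-175 -> -180 [0, np.float64(-0.2), np.float64(-4.5)]
-180 -> -185 [0, np.float64(0.2), np.float64(-4.5)]
```

Call:
play_rows(
  commands=[
    [[0,-0.8,-4.4],[0,0,0]],
    [[0,-0.3,-3.0],[0,0,0]],
    [[0,0,0],[0,0,0]],
  ],
)

```text
clock: 17.2
position: [0.4974, -0.1476, 0.3825]
tcp_rot: [0.447, 0.547, -0.448, 0.547]
contact_force: [-6.5, -2.8, 7.7]
finger_gap: 0.0238
```

```bash
python3 -c "
from h import *
wh()"
```

```text
clk 17.20 r 52.4 psi -174.1 z 0.3825  Frad 7.0 Ftan(acw) 0.8 Fz 7.7 gap 0.0238 jaw 11.40 tilt [-0.001 -0.001]
```

Call:
play_rows(
  commands=[
    [[0,0,-2.0],[0,0,0]],
    [[0,0,-1.0],[0,0,0]],
    [[0,0,0],[0,0,0]],
  ],
)

```text
clock: 17.5
position: [0.4968, -0.1451, 0.3825]
tcp_rot: [0.447, 0.547, -0.449, 0.547]
contact_force: [-7.0, -4.5, 9.6]
finger_gap: 0.0237
```

```bash
python3 -c "
from h import *
wh()"
```

```text
clk 17.50 r 52.3 psi -177.0 z 0.3825  Frad 7.9 Ftan(acw) 2.6 Fz 9.6 gap 0.0237 jaw 11.37 tilt [-0.001 -0.001]
```

Call:
play_rows(
  commands=[
    [[0,0.3,-1.5],[0,0,0]],
    [[0,0.2,-1.0],[0,0,0]],
    [[0,0,0],[0,0,0]],
  ],
)

```text
clock: 17.8
position: [0.4964, -0.1428, 0.3825]
tcp_rot: [0.447, 0.547, -0.449, 0.547]
contact_force: [-11.3, -5.6, 12.0]
finger_gap: 0.0236
```

```bash
python3 -c "
from h import *
wh()"
```

```text
clk 17.80 r 52.1 psi -179.5 z 0.3825  Frad 12.2 Ftan(acw) 3.2 Fz 12.0 gap 0.0236 jaw 11.35 tilt [-0.002 -0.001]
```

Call:
play_rows(
  commands=[
    [[0,0.3,-1.5],[0,0,0]],
    [[0,0.2,-1.0],[0,0,0]],
    [[0,0,0],[0,0,0]],
  ],
)

```text
clock: 18.1
position: [0.4962, -0.1406, 0.3825]
tcp_rot: [0.447, 0.547, -0.449, 0.546]
contact_force: [-13.8, -7.8, 15.0]
finger_gap: 0.0233
```

```bash
python3 -c "
from h import *
wh()"
```

```text
clk 18.10 r 52.0 psi -181.9 z 0.3825  Frad 14.8 Ftan(acw) 5.4 Fz 15.0 gap 0.0233 jaw 11.33 tilt [-0.003 -0.001]
```

Call:
play_rows(
  commands=[
    [[-0.5,-0.6,-1.5],[0,0,0]],
    [[0,-0.3,-1.0],[0,0,0]],
    [[0,0,0],[0,0,0]],
  ],
)

```text
clock: 18.4
position: [0.4953, -0.1395, 0.3827]
tcp_rot: [0.447, 0.546, -0.45, 0.548]
contact_force: [0.1, -21.0, -5.7]
finger_gap: 0.0238
```

```bash
python3 -c "
from h import *
wh()"
```

```text
clk 18.40 r 52.7 psi -183.2 z 0.3827  Frad 2.9 Ftan(acw) 20.8 Fz -5.7 gap 0.0238 jaw 11.26 tilt [-0.    -0.004]
```

Call:
play_rows(
  commands=[
    [[0,0,-1.5],[0,0,0]],
    [[0,0,-1.0],[0,0,0]],
    [[0,0,0],[0,0,0]],
  ],
)

```text
clock: 18.7
position: [0.4949, -0.1385, 0.3828]
tcp_rot: [0.447, 0.544, -0.451, 0.548]
contact_force: [5.9, -33.2, -12.4]
finger_gap: 0.0234
```

```bash
python3 -c "
from h import *
wh()"
```

```text
clk 18.70 r 52.9 psi -184.4 z 0.3828  Frad -1.7 Ftan(acw) 33.6 Fz -12.4 gap 0.0234 jaw 11.18 tilt [ 0.001 -0.007]
```

```bash
python3 -c "
from h import *
from scipy.optimize import least_squares
P=np.array([(.5366,-.0798),( .5932,-.1077),(.5805,-.1702),(.5169,-.1744),(.4994,-.1531),(.4974,-.1476),(.4964,-.1428),(.4953,-.1395)])
F=np.array([.3,-7.1,-3.6,-10,3,7,12,3])
for r0 in (52,None):
  f=lambda q:np.hypot(*(P-q[:2]).T)-(q[2] if r0 is None else r0/1e3)
  s=least_squares(f,[.547,-.132,.052]);print(s.x,(f(s.x)*1e3).round(1))
  d=P[-1]-s.x[:2];print(np.degrees(np.arctan2(d[1],d[0]))-11.46)
"
```

```text
[ 0.54660607 -0.13102872  0.052     ] [ 0.2  0.1 -0.2  0.6  0.1 -0.1 -0.4  0. ]
-182.08433152987476
[ 0.54662947 -0.13101846  0.05204475] [ 0.1  0.  -0.3  0.5  0.1 -0.1 -0.5 -0. ]
-182.07738681802923
```

Call:
play_rows(
  commands=[
    [[0,0,2.5],[0,0,0]],
    [[0,0,1.0],[0,0,0]],
    [[0,0,0],[0,0,0]],
  ],
)

```text
clock: 19.0
position: [0.4955, -0.1399, 0.3827]
tcp_rot: [0.447, 0.546, -0.449, 0.547]
contact_force: [-2.9, -14.8, -1.1]
finger_gap: 0.0236
```

```bash
python3 -c "
from h import *
wh()"
```

```text
clk 19.00 r 52.5 psi -182.8 z 0.3827  Frad 5.1 Ftan(acw) 14.2 Fz -1.1 gap 0.0236 jaw 11.30 tilt [-0.001 -0.003]
```

Hard stop found: the tangential force jumps from 5 N to 21 N and then 34 N with almost no motion. The fitted hub is (0.5466, -0.1310), which puts the shut position at ψ≈-180.3°, matching the description. Now opening anticlockwise.

Call:
play_rows(
  commands=[
    [[0,1.5,15],[0,0,0]],
    [[0,5.2,12.5],[0,0,0]],
    [[0,8.3,10.8],[0,0,0]],
    [[0,10.8,8.3],[0,0,0]],
    [[0,12.5,5.2],[0,0,0]],
  ],
)

```text
clock: 19.5
position: [0.5434, -0.1825, 0.3826]
tcp_rot: [0.448, 0.547, -0.449, 0.547]
contact_force: [-5.7, -0.7, 4.9]
finger_gap: 0.0237
```

```bash
sed -i 's/^HUB=.*/HUB=np.array([.5466,-.1310])/' h.py; python3 -c "
from h import *
wh()"
```

```text
clk 19.50 r 51.6 psi -105.0 z 0.3826  Frad 1.1 Ftan(acw) -5.7 Fz 4.9 gap 0.0237 jaw 11.33 tilt [-0.002 -0.001]
```

On track at ψ=-105 with 5.7 N drag. Next, -105 to -30.

Call:
play_rows(
  commands=[
    [[0,13.5,1.8],[0,0,0]],
    [[0,13.5,-1.8],[0,0,0]],
    [[0,12.5,-5.2],[0,0,0]],
    [[0,10.8,-8.3],[0,0,0]],
    [[0,8.3,-10.8],[0,0,0]],
  ],
)

```text
clock: 20.0
position: [0.5965, -0.1462, 0.3826]
tcp_rot: [0.447, 0.547, -0.449, 0.547]
contact_force: [-10.7, -2.1, 7.4]
finger_gap: 0.0237
```

```bash
python3 -c "
from h import *
wh()"
```

```text
clk 20.00 r 52.1 psi -28.4 z 0.3826  Frad -9.6 Ftan(acw) -5.1 Fz 7.4 gap 0.0237 jaw 11.36 tilt [-0.002 -0.001]
```

Call:
play_rows(
  commands=[
    [[0,4.6,-12.5],[0,0,0]],
    [[0,1.8,-13.5],[0,0,0]],
    [[0,-1.8,-13.5],[0,0,0]],
    [[0,-5.2,-12.5],[0,0,0]],
    [[0,-8.3,-10.8],[0,0,0]],
  ],
)

```text
clock: 20.5
position: [0.575, -0.0865, 0.3827]
tcp_rot: [0.447, 0.547, -0.449, 0.548]
contact_force: [-2.3, -12.7, 0.7]
finger_gap: 0.0237
```

```bash
python3 -c "
from h import *
wh()"
```

```text
clk 20.50 r 52.8 psi 46.0 z 0.3827  Frad -12.0 Ftan(acw) -4.9 Fz 0.7 gap 0.0237 jaw 11.38 tilt [-0.    -0.002]
```

Call:
play_rows(
  commands=[
    [[0,-11.2,-7.5],[0,0,0]],
    [[0,-12.5,-5.0],[0,0,0]],
    [[0,-13.5,-1.8],[0,0,0]],
    [[0,-13.5,1.8],[0,0,0]],
    [[0,-12.5,5.2],[0,0,0]],
  ],
)

```text
clock: 21.0
position: [0.5118, -0.091, 0.3827]
tcp_rot: [0.448, 0.547, -0.447, 0.548]
contact_force: [11.7, -4.5, -8.3]
finger_gap: 0.0235
```

```bash
python3 -c "
from h import *
wh()"
```

```text
clk 21.00 r 53.0 psi 119.6 z 0.3827  Frad -11.1 Ftan(acw) -5.9 Fz -8.3 gap 0.0235 jaw 11.47 tilt [ 0.001 -0.001]
```

Call:
play_rows(
  commands=[
    [[0,-10.2,8.8],[0,0,0]],
    [[0,-8.3,10.8],[0,0,0]],
    [[0,-5.2,12.5],[0,0,0]],
    [[0,-1.8,13.5],[0,0,0]],
    [[0,1.8,13.5],[0,0,0]],
  ],
)

```text
clock: 21.5
position: [0.4998, -0.1539, 0.3826]
tcp_rot: [0.448, 0.548, -0.448, 0.547]
contact_force: [-0.5, 5.8, 3.8]
finger_gap: 0.0236
```

```bash
python3 -c "
from h import *
wh()"
```

```text
clk 21.50 r 52.1 psi -165.4 z 0.3826  Frad -2.1 Ftan(acw) -5.5 Fz 3.8 gap 0.0236 jaw 11.45 tilt [-0.002  0.001]
```

One full turn is done (ψ=-165, 15° into the second). Starting the second turn.

Call:
play_rows(
  commands=[
    [[0,5.2,12.5],[0,0,0]],
    [[0,8.3,10.8],[0,0,0]],
    [[0,10.8,8.3],[0,0,0]],
    [[0,12.5,5.2],[0,0,0]],
    [[0,13.5,1.8],[0,0,0]],
  ],
)

```text
clock: 22.0
position: [0.5574, -0.182, 0.3826]
tcp_rot: [0.448, 0.548, -0.448, 0.547]
contact_force: [-6.8, 5.9, 6.6]
finger_gap: 0.0233
```

```bash
python3 -c "
from h import *
wh()"
```

```text
clk 22.00 r 52.1 psi -89.5 z 0.3826  Frad -7.2 Ftan(acw) -5.5 Fz 6.6 gap 0.0233 jaw 11.40 tilt [-0.002  0.001]
```

Call:
play_rows(
  commands=[
    [[0,13.5,-1.8],[0,0,0]],
    [[0,12.5,-5.2],[0,0,0]],
    [[0,10.8,-8.3],[0,0,0]],
    [[0,8.3,-10.8],[0,0,0]],
    [[0,4.8,-12.5],[0,0,0]],
  ],
)

```text
clock: 22.5
position: [0.5986, -0.1344, 0.3826]
tcp_rot: [0.447, 0.547, -0.449, 0.547]
contact_force: [-6.6, -5.3, 3.4]
finger_gap: 0.0237
```

```bash
python3 -c "
from h import *
wh()"
```

```text
clk 22.50 r 52.1 psi -15.2 z 0.3826  Frad -6.2 Ftan(acw) -5.7 Fz 3.4 gap 0.0237 jaw 11.37 tilt [-0.001 -0.001]
```

Call:
play_rows(
  commands=[
    [[0,1.4,-13.5],[0,0,0]],
    [[0,-1.8,-13.5],[0,0,0]],
    [[0,-5.4,-12.3],[0,0,0]],
    [[0,-8.4,-10.5],[0,0,0]],
    [[0,-10.8,-8.0],[0,0,0]],
  ],
)

```text
clock: 23.0
position: [0.5629, -0.0814, 0.3827]
tcp_rot: [0.448, 0.547, -0.447, 0.548]
contact_force: [5.1, -3.0, -2.0]
finger_gap: 0.0233
```

```bash
python3 -c "
from h import *
wh()"
```

```text
clk 23.00 r 52.2 psi 60.3 z 0.3827  Frad -1.3 Ftan(acw) -5.8 Fz -2.0 gap 0.0233 jaw 11.48 tilt [ 0.001 -0.   ]
```

Call:
play_rows(
  commands=[
    [[0,-12.5,-4.9],[0,0,0]],
    [[0,-13.5,-1.6],[0,0,0]],
    [[0,-13.5,1.8],[0,0,0]],
    [[0,-12.2,5.3],[0,0,0]],
    [[0,-10.5,8.5],[0,0,0]],
  ],
)

```text
clock: 23.5
position: [0.5031, -0.1023, 0.3826]
tcp_rot: [0.448, 0.548, -0.447, 0.547]
contact_force: [2.4, 5.3, 0.6]
finger_gap: 0.0238
```

```bash
python3 -c "
from h import *
wh();to(.5466-.0509,-.1310-.0103,.3826,11.46)"
```

```text
clk 23.50 r 52.1 psi 135.2 z 0.3826  Frad 1.0 Ftan(acw) -5.8 Fz 0.6 gap 0.0238 jaw 11.53 tilt [-0.001  0.002]
clk 23.5 pos [ 0.5031 -0.1023  0.3826] jaw 11.53 toolx [-6.0e-04  1.6e-03 -1.0e+00] F [2.4 5.3 0.6] T [ 1.14 -0.6  -0.04] gap 0.0238
delta tool mm [-2.000e-02 -1.502e+01  3.669e+01] turn rad 0.0013
```

Call:
play_rows(
  commands=[
    [[0,-8.3,10.8],[0,0,0]],
    [[0,-5.2,12.5],[0,0,0]],
    [[0,-1.6,8.9],[0,0,0]],
    [[0,0,0],[0,0,0]],
    [[0,0,0],[0,0,0]],
  ],
)

```text
clock: 24.0
position: [0.495, -0.1381, 0.3827]
tcp_rot: [0.447, 0.547, -0.448, 0.547]
contact_force: [-2.1, -4.7, -3.1]
finger_gap: 0.0235
```

```bash
python3 -c "
from h import *
wh();to(.5466-.0510,-.1310-.0104,.3826,11.46)"
```

```text
clk 24.00 r 52.1 psi -183.6 z 0.3827  Frad 2.7 Ftan(acw) 4.4 Fz -3.1 gap 0.0235 jaw 11.41 tilt [-0.    -0.001]
clk 24.0 pos [ 0.495  -0.1381  0.3827] jaw 11.41 toolx [-5.0e-04 -1.2e-03 -1.0e+00] F [-2.1 -4.7 -3.1] T [-1.12  0.22  0.06] gap 0.0235
delta tool mm [ 0.12 -0.09  3.31] turn rad -0.0009
```

Call:
play_rows(
  commands=[
    [[0,0,1.5],[0,0,0]],
    [[0,0,1.5],[0,0,0]],
    [[0,0,0.5],[0,0,0]],
    [[0,0,0],[0,0,0]],
    [[0,0,0],[0,0,0]],
  ],
)

```text
clock: 24.5
position: [0.4955, -0.1404, 0.3826]
tcp_rot: [0.447, 0.548, -0.447, 0.547]
contact_force: [-5.6, 2.7, 0.6]
finger_gap: 0.0234
```

```bash
python3 -c "
from h import *
wh();shot('wrist','w20');shot('scene','s20');crop('s20',90,110,300,270,3.8,'s20c');wh()"
```

```text
clk 24.50 r 51.9 psi -181.1 z 0.3826  Frad 5.0 Ftan(acw) -3.7 Fz 0.6 gap 0.0234 jaw 11.50 tilt [-0.002  0.001]
clk 24.60 r 51.9 psi -181.1 z 0.3827  Frad 5.1 Ftan(acw) -3.0 Fz 0.6 gap 0.0237 jaw 11.51 tilt [-0.002  0.001]
```

View pics/w20.png

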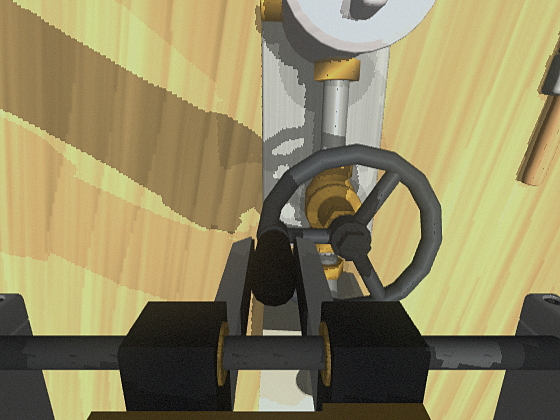

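View pics/s20c.png

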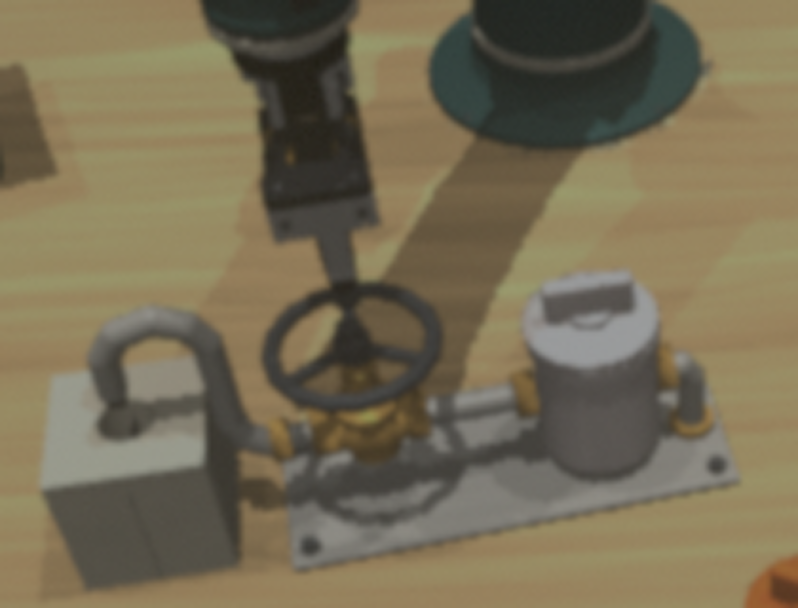

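Call:
play_rows(
  commands=[
    [[0,-0.4,0.8],[0,0,0]],
    [[0,0,0.5],[0,0,0]],
    [[0,0,0],[0,0,0]],
    [[0,0,-0.4],[0,0,0]],
    [[0,0,0],[0,0,0]],
  ],
)

```text
clock: 25.1
position: [0.4955, -0.1418, 0.3827]
tcp_rot: [0.447, 0.547, -0.448, 0.547]
contact_force: [-1.1, 3.6, -5.3]
finger_gap: 0.0235
```

Call:
play_rows(
  commands=[
    [[0,0,0],[0,0,0]],
    [[0,0,0],[0,0,0]],
    [[0,0,0],[0,0,0]],
  ],
)

```text
clock: 25.4
position: [0.4955, -0.1419, 0.3828]
tcp_rot: [0.448, 0.547, -0.448, 0.547]
contact_force: [0.0, 3.8, -7.3]
finger_gap: 0.0231
```

```bash
python3 -c "
from h import *
wh();s=ctrl.read_state();print(np.abs(s['qvel']).max());shot('top','t21');crop('t21',250,180,450,270,4,'t21c');wh()"
```

```text
clk 25.40 r 52.2 psi -179.5 z 0.3828  Frad -0.8 Ftan(acw) -3.7 Fz -7.3 gap 0.0231 jaw 11.46 tilt [-0.  0.]
0.0011330013086252814
clk 25.45 r 52.3 psi -179.4 z 0.3828  Frad -0.9 Ftan(acw) -3.7 Fz -8.6 gap 0.0237 jaw 11.46 tilt [-0.  0.]
```

View pics/t21c.png

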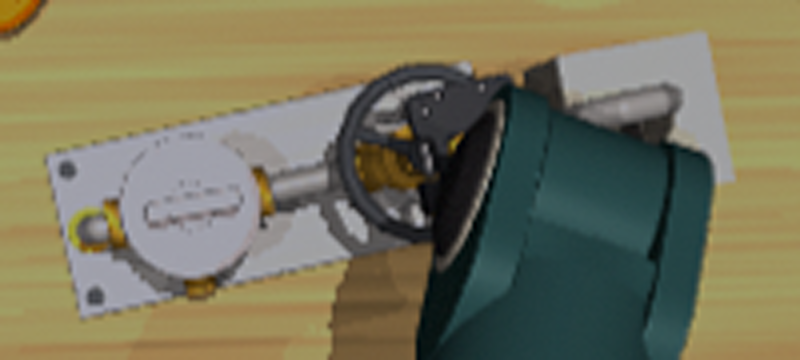

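View pics/t21.png

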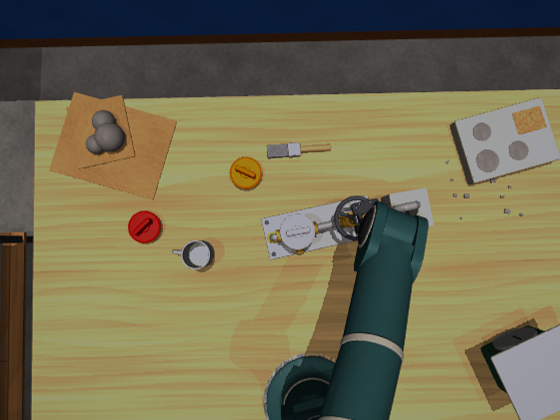

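Call:
play_rows(
  commands=[
    [[0.3,0,-0.25],[0,0,0]],
    [[0,0,0],[0,0,0]],
    [[0,0,0],[0,0,0]],
    [[0,0,0],[0,0,0]],
    [[0,0,0],[0,0,0]],
  ],
)

```text
clock: 25.95
position: [0.4955, -0.1418, 0.3827]
tcp_rot: [0.448, 0.547, -0.448, 0.547]
contact_force: [-1.9, 3.4, -2.1]
finger_gap: 0.0234
```

```bash
python3 -c "
from h import *
wh()"
```

```text
clk 25.95 r 52.3 psi -179.5 z 0.3827  Frad 1.2 Ftan(acw) -3.7 Fz -2.1 gap 0.0234 jaw 11.45 tilt [ 0. -0.]
```

Call:
play_rows(
  commands=[
    [[0,0,0],[0,0,0]],
    [[0,0,0],[0,0,0]],
    [[0,0,0],[0,0,0]],
    [[0,0,0],[0,0,0]],
    [[0,0,0],[0,0,0]],
  ],
)

```text
clock: 26.45
position: [0.4955, -0.1418, 0.3827]
tcp_rot: [0.448, 0.547, -0.448, 0.547]
contact_force: [-1.9, 2.2, -0.5]
finger_gap: 0.024
```

```bash
python3 -c "
from h import *
wh()"
```

```text
clk 26.45 r 52.2 psi -179.5 z 0.3827  Frad 1.4 Ftan(acw) -2.6 Fz -0.5 gap 0.0240 jaw 11.46 tilt [ 0. -0.]
```

The wheel is still, the grip holds, the loads are small and the time is well under 70 s. Handing in.

```bash
python3 -c "
from h import *
print(ctrl.job_done())
wh()"
```

```text
the job is handed in; nothing more can be done
None
the job is handed in; nothing more can be done
```

The job is done and handed in at about 26.5 s of the 70 s allowed. No verdict was reported.

- **Cover:** I put the grey aluminium cover into the strainer's notches and pressed it home with about 16 N. I turned it clockwise until the torque climbed to about 0.8 N m and the bar skewed in the jaws, so it is against its stop. After release, the wrist and top views show it seated with its bar along the pipe. I did not measure the 1 to 2 mm spring-back.
- **Valve:** I wound the handwheel clockwise about 300° to the hard shut stop, where the push on the handle jumped from 5 N to 34 N. I then backed it off two turns. The handle ended within about half a degree of its shut position, judged from the tool's position and a fitted hub; the cameras could only confirm it roughly.
- **Final hold:** The gripper is still closed on the handle at a 24 mm gap. The wheel stayed still over the last second, with about 3 N of side load, below what it takes to turn it.
- **Left alone:** The last top view shows the jug and brush where they were. The mould was partly hidden by the arm there, but it looked unmoved in the scene view taken at the end of the second turn.

My first hub estimate was about 1.3 mm off, which gave radial forces of up to 15 N on the handle until I refitted it. They still reached about 12 N at times after that.

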